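# Start a batch of brass fittings in the bench polisher

### The job

Put every brass fitting on the table (drawer knobs and folded hinges, two to four of them) into the polisher's bowl and set the lid squarely on the bowl. Lift the slide knob out of its notch and drop it fully into the notch beside the tall tab. Only when all that is done, press the three keys fully down, one at a time, beginning with the one nearest the bowl and ending with the farthest; leave the tin, jar and mug where they stand.

Things in the scene. Friction and masses are not known exactly. Their poses are not given: they have to be found in the camera images.
- machine: Bench polisher, grey, fixed. Origin: centre of its footprint on the table; x away from the robot, y left towards the bowl, z up; may stand turned a little. In its frame (mm): plinth 200 x 360, top at z 30; black open bowl, centre (0, 95); console block 190 x 180, centre (0, -80), top at z 60, with a notched slide along y at x 45 and a row of three keys along y at x -55.
- bowl_in (a point): Centre of the bowl's inner floor. Bowl: inner radius 68 at the mouth (the lowest 12 mm taper in to radius 56), outer 72, 64 mm deep inside.
- bowl_rim (a point): Centre of the bowl's mouth, level with its rim, 64 mm above the inner floor and 102 mm above the table.
- slide_top (a point): Centre of the top face of the slide knob, a black block 26 (machine x) x 18 (machine y) x 28 mm tall with a steel tongue 11 mm wide (y) below it in the notch; in a notch its top is 53 mm above the console. It starts in the first notch, next to the bowl. It cannot move along while down: lift it 14 mm or more to clear the teeth, carry it along, lower it into another notch.
- car (a joint): Travel of the slide knob along the machine's -y (away from the bowl), m: about 0 at the first notch, 0.030, 0.060 and 0.090 at the others; friction 0.6 N. The four notches lie at machine y -40, -70, -100 and -130 mm between steel teeth, each 16 mm wide and 14 mm deep.
- lift (a joint): Lift of the slide knob, m: 0 = down in a notch, about 0.013 = standing on a tooth, 0.030 = upper stop. A spring pulls it down with 2 to 3.5 N.
- tab_tall: The tall aluminium marker tab, 26 mm tall (5 x 18 mm in plan), fixed on the console 36 mm beyond (machine +x of) the slide line, right beside the notch that is wanted; origin at its foot, y axis along the slide. It stands at the second, third or fourth notch.
- tab_low_a: A low marker tab, 8 mm tall and 10 mm wide, beside one of the other notches.
- tab_low_b: Another low marker tab, 8 mm tall.
- key1 (a joint): Key nearest the bowl (the left one seen from the robot); press depth, m: 0 up, 0.006 fully down, springs back; it takes 4 N to push fully down. Counts as pressed beyond 0.004.
- key2 (a joint): Middle key, same values.
- key3 (a joint): Key farthest from the bowl (the right one), same values.
- key1_top (a point): Centre of the top face of the first key: round, grey, 24 mm across, top 18 mm above the console when up; the keys are 45 mm apart.
- key2_top (a point): Centre of the top face of the middle key.
- key3_top (a point): Centre of the top face of the third key.
- lid: The bowl's loose lid, lying right way up. Origin: centre of its underside. A spigot 124 mm across and 8 mm deep goes inside the bowl; the grey flange above it, 152 mm across and 5 mm thick, rests on the rim (the origin is then 8 mm below point bowl_rim). Black round grip 28 mm across, from 19 to 41 mm above the origin. 160 g.
- pull_a: Brass drawer knob standing on its foot: 34 mm across the head (widest 15 to 22 mm above the foot), foot 30 mm across, 26 mm tall. Origin: centre of its foot. 70 g. May be absent.
- pull_b: Brass drawer knob standing on its foot: 34 mm across the head (widest 15 to 22 mm above the foot), foot 30 mm across, 26 mm tall. Origin: centre of its foot. 70 g. May be absent.
- hinge_a: Folded brass hinge lying flat: 60 (its x) x 26 (its y) x 11 mm. Origin: centre of its underside. 80 g. May be absent.
- hinge_b: Folded brass hinge lying flat: 60 (its x) x 26 (its y) x 11 mm. Origin: centre of its underside. 80 g. May be absent.
- wax_can: Bystander, to be left alone: closed tin of wax, 64 mm across, 50 mm tall. Origin: centre of its underside.
- screw_jar: Bystander, to be left alone: closed glass jar, 52 mm across, 70 mm tall. Origin: centre of its underside.
- mug: Bystander, to be left alone: white mug, 76 mm across, 90 mm tall. Origin: centre of its underside.
Mind the look-alikes: they are no part of the job. Leave any blue or turquoise look-alike of the hinge_b alone. Leave any pink look-alike of the pull_b alone.

How it is judged:
By the outcome, as a careful person would: the job done as asked, in the order asked, and still so for the second after the job is handed in, with the robot touching nothing.
Of pull_a, pull_b, hinge_a, hinge_b only 2 to 4 are there at a start; the rules pass over those that are not, and their reading is None.
At some moment in a run one of pull_a, pull_b, hinge_a, hinge_b may be knocked a few centimetres aside while the robot is not near it.
Once in a run the grip may slacken for a moment while it holds something.
It also fails if it takes over 210 s, if anything falls off the work surface, if the arm or the gripper's body presses on something with over 40 N, if the wrist force passes 120 N, or if a joint passes its speed limit or range.

### The arm

A 7-joint arm with a two-finger parallel gripper is mounted at the origin on the work surface. World frame = base frame: x ahead of the robot, y to its left, z up, the work surface at z = 0. Lengths are in m, angles in rad, forces in N, time in s.
With the tool pointing down it reaches from about 0.425 to 1.025 m from the base axis. Payload 9.4 kg.
Tool frame: the origin (TCP) lies between the finger pads; the fingertips stand 25 mm ahead of it and the grasp point (between the pads) lies 6 mm ahead of it (r.finger_overhang is the distance from the TCP to the fingertips, in m); z points along the fingers, y is the line along which they close (so a half turn about z gives the same grasp; the last joint's range is limited). The gripper opens to 85 mm and grips with 20 to 120 N. Pads are 22 mm wide; open, the fingers measure 114 mm over their backs; the gripper's body (76 mm by 85 mm) begins 54 mm behind the grasp point. The pads swing forward as they close: fully open they stand 13 mm farther back than shut.
Start: joints at [1.144, 0.599, -0.003, 1.599, 0.002, 0.943, -0.08], TCP at [0.248, -0.681, 0.231] pointing down, gripper open.
Joint ranges: [-2.57, 2.57], [-0.35, 1.97], [-1.29, 1.29], [0.11, 2.56], [-1.05, 4.19], [0.11, 1.86], [-2.63, 2.63]. Speed limits (rad/s): [2.22, 2.22, 3.01, 3.01, 3.14, 3.14, 3.14].

### API

Orientations are given as a rotation vector (axis times angle).
In Python, from rig import monitor, imaging, r gives the robot as it stands.
- The arm moves only by the tool step_arm, never from a script. Its argument "targets" is a list of rows, each a list of 3 entries, a list of its own where there are three numbers: the turn, a rotation vector about the tool's x, y, z in rad, then the shift along the tool's x, y, z in m, then the closure, from 0 (fully open) to 1 (shut). In form: [[[rx, ry, rz], [tx, ty, tz], jaw], ...]. A call has exactly 8 rows; each row is the pose to reach, as a shift and turn from the pose commanded when the call began, along the tool's axes at that moment; what a row does not reach only later rows make up. A row lasts 1/12 s, in which the tool goes at most 41.7 mm and 7.16 degrees, less where a joint would pass 70% of its speed; a pose out of reach is approached as far as the arm can. A call with a gripper value outside its range is refused whole. The fingers move at their own pace and stop on an object; "squeeze" is the grip in N (left out, the last holds). Time passes only in rows, so rows that repeat a pose let the fingers close, or fill a call up. It gives the time, the measured TCP pose, the force, the opening and the grip force at its end, in the units of the state.
- monitor.read_state(): the state, without advancing time (a new reading comes with each control period).
- imaging.capture(name): name is "side" or "top" or "wrist"; returns (picture, depth): 400x640x3 uint8, red, green, blue; 400x640 float32, m along the optical axis (not along the pixel's ray), 0 where there is no reading.
- imaging.camera_params(name): a dict with "vfov" (degrees; the focal length in pixels is half the picture's height over the tangent of half this angle, whatever the lens; pixels are square), "cx", "cy" (the principal point, pixels), "dist_coeffs" ([k1, k2, p1, p2, k3] as OpenCV has them; the pictures are not rectified), "pose" (4x4, takes a point from camera to world coordinates). Camera axes: x right, y up, looking along -z (the intrinsics and any distortion apply to the point x, -y, -z); pixel columns grow to the right and rows downward; lengths in m; the calibration is good to about 2 mm. A picture is of the moment at which its call begins: read the wrist's pose just before it. camera_params takes no time and is no camera call; for the wrist camera it gives the pose at the moment of the call.
- r.close_job(): hands the job in; it is judged then, once.
The state is a dict: "time": time; "joints": joint angles; "joint_vel": joint speeds; "effort": joint torques, N m; "eef_pos": TCP position; "tool_rot": TCP orientation; "force": force on the tool from outside, world axes, zero at the start; "moment": the same for the moment, N m; "width": finger opening in m; "gripper_force": force on a finger pad.
Only numpy, scipy, OpenCV 4.12 (cv2) and the standard library are available. Lean on these libraries where they do the work, as an engineer would, in place of code of your own. Each camera call takes 0.05 s, during which the arm holds its last target. There are 200 camera calls.

## Working session

There is one attempt and no reset: what is moved stays moved. The work goes in short steps, Python scripts to look and compute and a tool call to move; the robot and the scene stay as the last step left them, time stands still between calls to the robot, and variables do not carry over. Pictures are saved under pics/ and viewed, at most 14 in all, crops included, and the job is handed in when it is done.

Besides the shell and the picture viewer there is one more tool, called as name([rows], argument=value, ...), one row to a line, values as JSON. step_arm: Moves the arm, as the interface text tells. Its arguments: {"type":"object","properties":{"targets":{"type":"array"},"squeeze":{"type":"number"}},"required":["targets"]}

```bash
ls; mkdir -p pics
cat > h.py <<'E'
import numpy as np, cv2
from rig import monitor, imaging, r
from scipy.spatial.transform import Rotation as R
def K(n):
    p=imaging.camera_params(n); f=200/np.tan(np.radians(p['vfov'])/2)
    return np.array([[f,0,p['cx']],[0,f,p['cy']],[0,0,1.]]),np.array(p['dist_coeffs'],float),np.array(p['pose'])
def rays(n,px,par=None):
    k,d,T=par or K(n)
    u=cv2.undistortPoints(np.array(px,float).reshape(-1,1,2),k,d).reshape(-1,2)
    v=np.c_[u[:,0],-u[:,1],-np.ones(len(u))]
    return T[:3,3],v@T[:3,:3].T
def plane(n,px,z,par=None):
    o,v=rays(n,px,par); return o+v*((z-o[2])/v[:,2])[:,None]
def dpt(n,px,dep,par=None):
    o,v=rays(n,px,par); px=np.array(px,int).reshape(-1,2)
    return o+v*dep[px[:,1],px[:,0]][:,None]
def proj(n,P,par=None):
    k,d,T=par or K(n); c=(np.array(P,float).reshape(-1,3)-T[:3,3])@T[:3,:3]
    c=c*[1,-1,-1]
    return cv2.projectPoints(c,np.zeros(3),np.zeros(3),k,d)[0].reshape(-1,2)
def tri(views):
    A=np.zeros((3,3));b=np.zeros(3)
    for o,v in views:
        v=v/np.linalg.norm(v);M=np.eye(3)-np.outer(v,v);A+=M;b+=M@o
    return np.linalg.solve(A,b)
def snap(n,fn):
    par=K(n); im,de=imaging.capture(n); cv2.imwrite('pics/'+fn+'.png',im[:,:,::-1]); np.savez('pics/'+fn+'.npz',im=im,de=de,k=par[0],d=par[1],T=par[2]); return im,de,par
def load(fn):
    z=np.load('pics/'+fn+'.npz'); return z['im'],z['de'],(z['k'],z['d'],z['T'])
E
python3 - <<'E'
from h import *
for n in('top','side','wrist'):
    im,de,p=snap(n,n+'0'); print(n,p[0][0,0],p[1],p[2].round(3).tolist(),(de>0).mean())
s=monitor.read_state();print({k:np.round(v,3).tolist() for k,v in s.items()},r.finger_overhang)
E
```

```text
pics
top 435.48078186774876 [-0.11869894  0.          0.          0.          0.        ] [[-0.015, 0.999, -0.049, 0.514], [-1.0, -0.015, -0.005, 0.008], [-0.005, 0.049, 0.999, 1.537], [0.0, 0.0, 0.0, 1.0]] 0.99602734375
side 424.7201521776654 [-0.10045247  0.          0.          0.          0.        ] [[0.936, 0.23, -0.266, 0.279], [-0.351, 0.561, -0.75, -0.828], [-0.024, 0.795, 0.606, 0.77], [0.0, 0.0, 0.0, 1.0]] 0.9958984375
wrist 334.619294377023 [-0.05962191  0.          0.          0.          0.        ] [[0.342, 0.897, 0.281, 0.319], [-0.94, 0.327, 0.101, -0.654], [-0.001, -0.298, 0.954, 0.373], [0.0, 0.0, 0.0, 1.0]] 0.9959765625
{'time': 0.15, 'joints': [1.144, 0.6, -0.003, 1.6, 0.002, 0.943, -0.08], 'joint_vel': [0.0, -0.0, 0.001, -0.003, -0.001, -0.001, 0.0], 'effort': [0.001, -77.699, 1.566, -25.824, 0.012, 0.007, -0.0], 'eef_pos': [0.248, -0.681, 0.23], 'tool_rot': [-3.092, -0.547, 0.0], 'force': [0.536, -0.02, -0.203], 'moment': [-0.013, -0.068, -0.042], 'gripper_force': 0.0, 'width': 0.085} 0.025
```

View pics/top0.png

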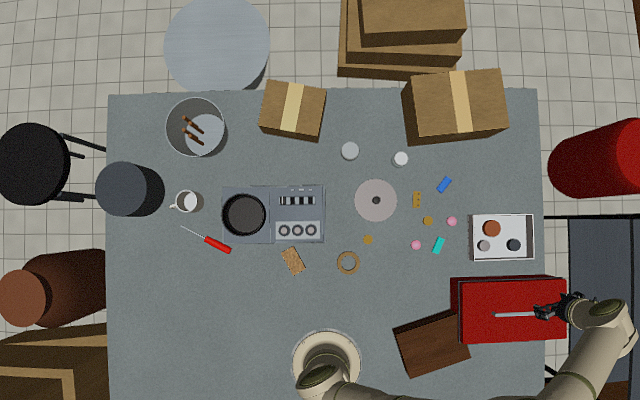

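View pics/side0.png

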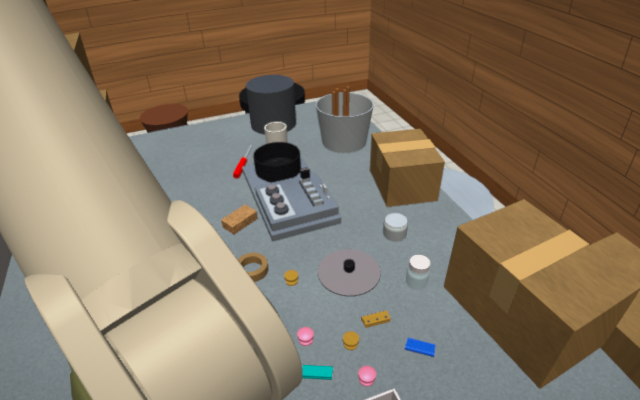

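Top view: machine around (274,214), with the bowl at (244,214). The lid is at (376,200), brass knobs at (368,239) and (428,220), and a brass hinge at (417,199). The pink knobs and the blue and turquoise hinges are look-alikes. The side view shows the same items.

Run:
```python
from h import *
ims={}
for n in('top','side'):
    im,de,p=load(n+'0'); hsv=cv2.cvtColor(im,cv2.COLOR_RGB2HSV)
    m=cv2.inRange(hsv,(14,130,90),(28,255,255))
    c,l,s,ce=cv2.connectedComponentsWithStats(m)
    for i in range(1,c):
        if s[i,4]>25:
            d=de[l==i]; P=dpt(n,[ce[i]],de,p)[0]; q=cv2.minAreaRect(np.argwhere(l==i)[:,::-1].astype(np.float32))
            print(n,ce[i].round(1),s[i,4],P.round(3),q)
im,de,p=load('top0')
# lid: grip dark, flange
print('lid', dpt('top',[(376,200),(366,210),(386,190)],de,p).round(4))
print('bowl', dpt('top',[(244,214),(298,229)],de,p).round(4))
a=cv2.resize(im[175:255,210:335],(0,0),fx=6,fy=6,interpolation=cv2.INTER_CUBIC)[:,:,::-1]
cv2.imwrite('pics/mach.png',a)
```

```text
top [416. 199.] 103 [ 0.576 -0.327  0.005] ((416.5, 199.0), (16.0, 7.0), 90.0)
top [427.5 220.4] 68 [ 0.5   -0.362  0.022] ((427.50006103515625, 220.50003051757812), (8.485280990600586, 8.485280990600586), 45.0)
top [367.3 239.1] 61 [ 0.439 -0.149  0.026] ((367.0, 239.0), (8.0, 8.0), 90.0)
side [408.9 118.3] 72327 [ 1.926  1.714 -0.708] ((378.50665283203125, 116.4327392578125), (686.6807250976562, 285.30230712890625), 32.24997329711914)
side [555.5  27.7] 3735 [1.935 0.595 0.264] ((539.2191162109375, 18.930431365966797), (185.73577880859375, 31.302974700927734), 21.03750991821289)
side [557.7   5.2] 67 [1.929 0.608 0.361] ((554.9827880859375, 4.2931132316589355), (27.29721450805664, 3.899601936340332), 21.801406860351562)
side [597.3   3.7] 150 [1.925 0.408 0.415] ((597.7059326171875, 3.176469326019287), (39.775840759277344, 6.790997505187988), 14.03624439239502)
side [576.5  13.2] 41 [1.936 0.504 0.352] ((578.4000854492188, 13.30000114440918), (16.76007080078125, 3.4785051345825195), 18.434947967529297)
side [623.5  22.8] 270 [1.93  0.271 0.376] ((618.75, 22.75), (46.80170822143555,
[... 682 characters left out ...]
239.19119262695312, 219.01470947265625), (17.410104751586914, 34.20663833618164), 57.52880859375)
side [255.2 265.1] 277 [ 0.372 -0.068  0.002] ((255.33786010742188, 264.9729919433594), (27.318195343017578, 20.34333610534668), 54.462318420410156)
side [290.9 277.2] 161 [ 0.438 -0.16   0.026] ((291.0, 277.5), (15.0, 12.0), 90.0)
side [375.5 318.6] 277 [ 0.574 -0.332  0.014] ((375.53240966796875, 318.6230773925781), (10.943211555480957, 26.87449073791504), 75.25643920898438)
side [350.5 340. ] 230 [ 0.499 -0.369  0.026] ((350.5, 340.5), (17.0, 15.0), 90.0)
lid [[ 0.5736 -0.1801  0.0427]
 [ 0.5403 -0.1481  0.0112]
 [ 0.6097 -0.2203  0.0096]]
bowl [[0.5321 0.2756 0.0391]
 [0.479  0.0873 0.0789]]
```

View pics/mach.png

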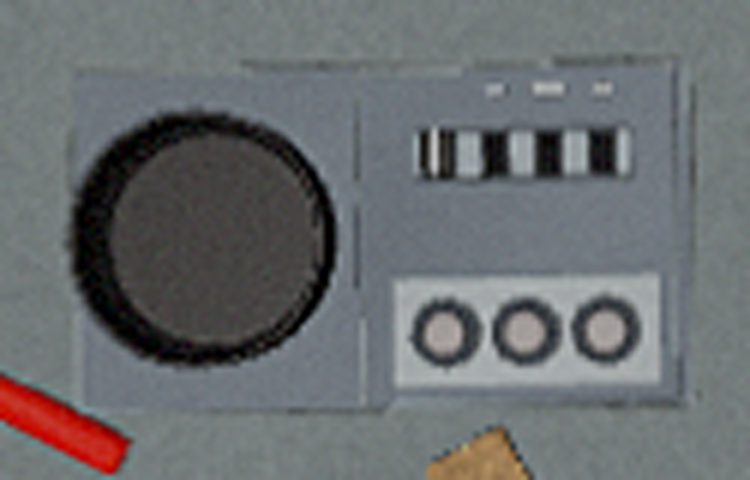

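The middle marker tab, at crop (548,88), is the wide one, so the wanted notch looks like the third. I'll confirm that from close by.

```bash
cat >> h.py <<'E'
def Tt(x,y,z,yaw):  # tool down, tool x axis at world angle yaw (deg)
    return R.from_euler('z',yaw,degrees=True)*R.from_rotvec([np.pi,0,0]),np.array([x,y,z])
def go(*targets,cur=None):
    """prints turn, shift for successive world targets"""
    if cur is None:
        s=monitor.read_state(); Rc,pc=R.from_rotvec(s['tool_rot']),np.array(s['eef_pos'])
    else: Rc,pc=Tt(*cur)
    for t in targets:
        Rn,pn=Tt(*t); print((Rc.inv()*Rn).as_rotvec().round(4).tolist(),Rc.inv().apply(pn-pc).round(4).tolist()); Rc,pc=Rn,pn
E
python3 - <<'E'
from h import *
go((0.47,-0.27,0.36,0))
E
```

```text
[-0.0012, 0.0003, 0.3499] [0.349, -0.31, -0.1292]
```

step_arm([
  [[0,0,0.1],[0.03,-0.02,-0.02],0],
  [[0,0,0.2],[0.06,-0.04,-0.04],0],
  [[0,0,0.3],[0.09,-0.065,-0.06],0],
  [[-0.001,0,0.35],[0.12,-0.09,-0.08],0],
  [[-0.001,0,0.35],[0.15,-0.115,-0.1],0],
  [[-0.001,0,0.35],[0.18,-0.14,-0.115],0],
  [[-0.001,0,0.35],[0.21,-0.165,-0.129],0],
  [[-0.001,0,0.35],[0.235,-0.19,-0.129],0],
])

```text
time: 0.82
eef_pos: [0.4055, -0.4213, 0.3626]
tool_rot: [3.138, -0.001, 0.005]
force: [1.2, -1.1, 0.0]
width: 0.0852
gripper_force: 0.0
```

Run:
```python
from h import *
go((0.47,-0.27,0.36,0))
```

```text
[0.0036, -0.0029, -0.0006] [0.0644, -0.1514, 0.0023]
```

step_arm([
  [[0,0,0],[0.03,-0.035,0],0],
  [[0,0,0],[0.05,-0.07,0],0],
  [[0,0,0],[0.06,-0.11,0],0],
  [[0,0,0],[0.064,-0.15,0],0],
  [[0,0,0],[0.064,-0.15,0],0],
  [[0,0,0],[0.064,-0.15,0],0],
  [[0,0,0],[0.064,-0.15,0],0],
  [[0,0,0],[0.064,-0.15,0],0],
])

```text
time: 1.48
eef_pos: [0.4676, -0.2735, 0.36]
tool_rot: [3.14, -0.003, -0.0]
force: [-0.2, -0.0, 0.4]
width: 0.0858
gripper_force: 0.0
```

Run:
```python
from h import *
im,de,p=snap('wrist','w1'); print(p[2][:3,3], monitor.read_state()['tool_rot'],monitor.read_state()['eef_pos'])
```

```text
[ 0.54240953 -0.27266267  0.50258469] [ 3.14015608e+00 -4.07180225e-03 -1.75993187e-04] [ 0.46761493 -0.27363326  0.35994996]
```

View pics/w1.png

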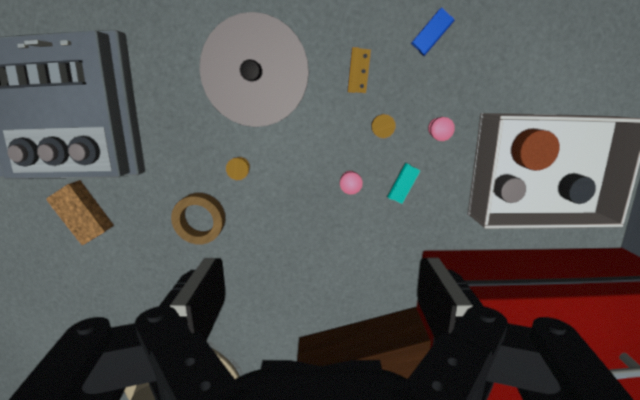

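The wrist view shows brass knobs at (384,126) and (237,168), the hinge at (360,70) and the lid grip at (251,70). Next I'll triangulate these against the top and side views.

Run:
```python
from h import *
def blobs(fn,lo,hi,box):
    im,de,p=load(fn); hsv=cv2.cvtColor(im,cv2.COLOR_RGB2HSV)
    m=cv2.inRange(hsv,lo,hi); x0,y0,x1,y1=box; mm=np.zeros_like(m); mm[y0:y1,x0:x1]=m[y0:y1,x0:x1]
    cs,_=cv2.findContours(mm,cv2.RETR_EXTERNAL,cv2.CHAIN_APPROX_NONE)
    c=max(cs,key=cv2.contourArea); q=cv2.minAreaRect(c); return np.array(q[0]),cv2.boxPoints(q),de,p
B=((12,110,70),(30,255,255))
for name,z,bx in(('pullR',.022,dict(w1=(365,105,405,148),top0=(418,210,438,230),side0=(335,325,366,355))),
             ('pullL',.022,dict(w1=(220,150,255,185),top0=(358,230,378,250),side0=(280,265,303,290))),
             ('hinge',.011,dict(w1=(340,40,380,100),top0=(405,185,428,212),side0=(355,305,395,332)))):
    v=[]
    for fn,b in bx.items():
        n={'w1':'wrist','top0':'top','side0':'side'}[fn]
        c,q,de,p=blobs(fn,*B,b); o,rr=rays(n,[c],p); v.append((o,rr[0]))
        print(name,fn,c.round(1),'plane',plane(n,[c],z,p)[0].round(4),'depth',dpt(n,[c],de,p)[0].round(4))
        if fn=='w1':
            print(' rect',plane(n,q,z,p)[:,:2].round(4).tolist())
    print('  tri w+side',tri([v[0],v[2]]).round(4),'w+top',tri(v[:2]).round(4))
# lid & grip
im,de,p=load('w1'); g=cv2.cvtColor(im,cv2.COLOR_RGB2GRAY)
yy,xx=np.mgrid[0:400,0:640]; m=((g<70)&(abs(xx-251)<25)&(abs(yy-70)<25)).astype(np.uint8)
c=cv2.minEnclosingCircle(np.argwhere(m)[:,::-1].astype(np.float32)); print('grip',c,plane('wrist',[c[0]],.041,p),dpt('wrist',[c[0]],de,p))
P=dpt('wrist',np.c_[xx.ravel(),yy.ravel()],de,p).reshape(400,640,3)
np.save('pics/P.npy',P)
s=(P[...,2]>.006)&(P[...,2]<.02)&(abs(xx-253)<65)&(abs(yy-70)<65); s=P[s]
print('lid z',np.median(s[:,2]),'ext',np.percentile(s,[0.5,99.5],axis=0))
it,dt,pt=load('top0'); 
yy,xx=np.mgrid[0:400,0:640];Q=dpt('top',np.c_[xx.ravel(),yy.ravel()],dt,pt).reshape(400,640,3)
rim=Q[(Q[...,2]>.092)&(Q[...,2]<.115)&(abs(xx-244)<28)&(abs(yy-214)<28)]
print('rim',len(rim),rim.min(0),rim.max(0),rim.mean(0)); A=np.c_[2*rim[:,:2],np.ones(len(rim))];s=np.linalg.lstsq(A,(rim[:,:2]**2).sum(1),rcond=None)[0];print(s[:2],np.sqrt(s[2]+s[0]**2+s[1]**2))
con=Q[(Q[...,2]>.05)&(Q[...,2]<.07)&(xx>265)&(xx<330)&(yy>180)&(yy<250)]; q=cv2.minAreaRect(con[:,:2].astype(np.float32)*1000);print('console',q,np.median(con[:,2]))
```

```text
pullR w1 [383.  125.5] plane [ 0.5004 -0.3616  0.022 ] depth [ 0.5008 -0.3609  0.0256]
 rect [[0.5163, -0.3454], [0.5164, -0.3764], [0.4843, -0.3782], [0.4842, -0.3466]]
pullR top0 [427.5 220. ] plane [ 0.5018 -0.3623  0.022 ] depth [ 0.5018 -0.3623  0.0218]
pullR side0 [350.5 340. ] plane [ 0.5    -0.3671  0.022 ] depth [ 0.498  -0.3713  0.0289]
  tri w+side [ 0.5008 -0.3631  0.0163] w+top [ 0.5018 -0.3588  0.0366]
pullL w1 [237. 168.] plane [ 0.4398 -0.1504  0.022 ] depth [ 0.4406 -0.1513  0.0255]
 rect [[0.4233, -0.1327], [0.4563, -0.1355], [0.456, -0.1677], [0.4231, -0.1655]]
pullL top0 [367. 239.] plane [ 0.4394 -0.1487  0.022 ] depth [ 0.4396 -0.1483  0.0262]
pullL side0 [290.5 277.5] plane [ 0.4378 -0.1575  0.022 ] depth [ 0.4371 -0.1605  0.0254]
  tri w+side [ 0.4389 -0.1488  0.0132] w+top [ 0.439  -0.1492  0.0176]
hinge w1 [358.7  70. ] plane [ 0.5755 -0.3264  0.011 ] depth [ 0.5755 -0.3265  0.0105]
 rect [[0.5467, -0.3111], [0.6058, -0.3162], [0.6036, -0.3413], [0.5442, -0.337]]
hinge top0 [416.5 199. ] plane [ 0.5763 -0.3275  0.011 ] depth [ 0.5763 -0.3276  0.0105]
hinge side0 [375.6 318.6] plane [ 0.5756 -0.3308  0.011 ] depth [ 0.5746 -0.3325  0.0136]
  tri w+side [ 0.5767 -0.3273  0.0061] w+top [ 0.5755 -0.3257  0.0186]
grip ((250.5, 70.0), 11.236202239990234) [[ 0.57418622 -0.18211883  0.041     ]] [[ 0.57414293 -0.1822422   0.04162892]]
lid z 0.012843201577369512 ext [[ 0.5023559  -0.25226912  0.01046798]
 [ 0.64772284 -0.10791414  0.01520805]]
rim 197 [0.46193921 0.19827424 0.09226021] [0.6012607  0.34169782 0.11045699] [0.53132044 0.27584129 0.10106823]
[0.5313029  0.27100659] 0.07005758503876078
console ((532.0690307617188, 95.36793518066406), (189.989990234375, 180.35397338867188), 0.7129321694374084) 0.06078172385590974
```

step_arm([
  [[0,0,0],[0.01,0.02,0.03],0.3],
  [[0,0,0],[0.02,0.04,0.065],0.3],
  [[0,0,0],[0.03,0.06,0.1],0.3],
  [[0,0,0],[0.033,0.08,0.135],0.3],
  [[0,0,0],[0.033,0.088,0.17],0.3],
  [[0,0,0],[0.033,0.088,0.21],0.3],
  [[0,0,0],[0.033,0.088,0.25],0.3],
  [[0,0,0],[0.033,0.088,0.27],0.3],
], squeeze=40)

```text
time: 2.2
eef_pos: [0.4985, -0.3611, 0.0853]
tool_rot: [-3.14, 0.004, 0.007]
force: [-0.1, 0.5, -0.2]
width: 0.0595
gripper_force: 0.0
```

Run:
```python
from h import *
im,de,p=snap('wrist','w2'); hsv=cv2.cvtColor(im,cv2.COLOR_RGB2HSV); m=cv2.inRange(hsv,(12,110,70),(30,255,255))
c,l,s,ce=cv2.connectedComponentsWithStats(m)
for i in range(1,c):
    if s[i,4]>150: print(s[i],ce[i],plane('wrist',[ce[i]],.022,p),dpt('wrist',[ce[i]],de,p))
st=monitor.read_state(); print(st['eef_pos'],st['width'])
go((.5005,-.362,.027,0))
```

```text
[ 247   40   44   99 3672] [267.20315904  88.87118736] [[ 0.57654515 -0.32903718  0.022     ]] [[ 0.57668931 -0.32730486  0.01074114]]
[ 299  181   50   53 2011] [323.37344605 207.52958727] [[ 0.50263166 -0.36197501  0.022     ]] [[ 0.5043626  -0.36194339  0.02699293]]
[  22  258   56   48 1794] [ 49.0083612  280.94927536] [[ 0.44569832 -0.15966765  0.022     ]] [[ 0.44642655 -0.16080932  0.02316782]]
[   0  334   39   66 1131] [ 20.63660477 372.755084  ] [[ 0.35451493 -0.10499382  0.022     ]] [[ 0.35808518 -0.10915448  0.02534589]]
[ 0.49768992 -0.36024383  0.08317487] 0.0592795446907074
[-0.003, 0.0074, -0.0024] [0.0032, 0.0019, 0.0561]
```

step_arm([
  [[0,0,0],[0.003,0.001,0.02],0.3],
  [[0,0,0],[0.004,0.001,0.04],0.3],
  [[0,0,0],[0.004,0.001,0.055],0.3],
  [[0,0,0],[0.004,0.001,0.055],0.3],
  [[0,0,0],[0.004,0.001,0.055],1],
  [[0,0,0],[0.004,0.001,0.055],1],
  [[0,0,0],[0.004,0.001,0.055],1],
  [[0,0,0],[0.004,0.001,0.055],1],
], squeeze=60)

```text
time: 2.92
eef_pos: [0.5057, -0.362, 0.0365]
tool_rot: [3.14, -0.001, 0.003]
force: [-1.2, 0.3, -0.6]
width: 0.0115
gripper_force: 0.0
```

step_arm([
  [[0,0,0],[0,0,0],1],
  [[0,0,0],[0,0,0],1],
  [[0,0,0],[0,0,-0.03],1],
  [[0,0,0],[0,0,-0.065],1],
  [[0,0,0],[0,0,-0.1],1],
  [[0,0,0],[0,0,-0.135],1],
  [[0,0,0],[0,0,-0.17],1],
  [[0,0,0],[0,0,-0.17],1],
], squeeze=60)

```text
time: 3.58
eef_pos: [0.5076, -0.3631, 0.2122]
tool_rot: [3.135, -0.001, 0.014]
force: [0.7, -1.0, 0.7]
width: -0.0001
gripper_force: 0.0
```

```bash
cat >> h.py <<'E'
def brass(fn='wq'):
    st=monitor.read_state(); im,de,p=snap('wrist',fn); hsv=cv2.cvtColor(im,cv2.COLOR_RGB2HSV); m=cv2.inRange(hsv,(12,110,70),(30,255,255))
    c,l,s,ce=cv2.connectedComponentsWithStats(m)
    for i in range(1,c):
        if s[i,4]>120: print(s[i],plane('wrist',[ce[i]],.022,p)[0].round(4),dpt('wrist',[ce[i]],de,p)[0].round(4))
    st=monitor.read_state(); print(st['time'],np.round(st['eef_pos'],4),np.round(st['tool_rot'],4),st['width'])
E
python3 - <<'E'
from h import *
brass('w3'); brass('w4')
E
```

```text
[ 271   73   28   61 1438] [ 0.5763 -0.3279  0.022 ] [ 0.5761 -0.3268  0.0117]
[304 163  32  33 813] [ 0.5009 -0.362   0.022 ] [ 0.5022 -0.362   0.0273]
[112 217  36  32 833] [ 0.4422 -0.1543  0.022 ] [ 0.4435 -0.1562  0.0252]
[  51  268   64   58 1537] [ 0.3601 -0.0811  0.022 ] [ 0.3462 -0.0635  0.001 ]
3.6333 [ 0.5068 -0.3623  0.2093] [ 3.1368e+00 -6.0000e-04  1.0000e-02] 0.0002778467220138893
[ 271   71   28   63 1467] [ 0.5759 -0.3276  0.022 ] [ 0.5758 -0.3265  0.0107]
[304 163  33  33 826] [ 0.5006 -0.3617  0.022 ] [ 0.5017 -0.3617  0.0263]
[111 217  37  32 847] [ 0.4419 -0.154   0.022 ] [ 0.4431 -0.1559  0.0249]
[  50  269   64   57 1551] [ 0.3596 -0.0806  0.022 ] [ 3.451e-01 -6.220e-02  3.000e-04]
3.6833 [ 0.5057 -0.3616  0.207 ] [ 3.1388e+00 -3.0000e-04  5.0000e-03] -3.221419192068266e-05
```

View pics/w4.png

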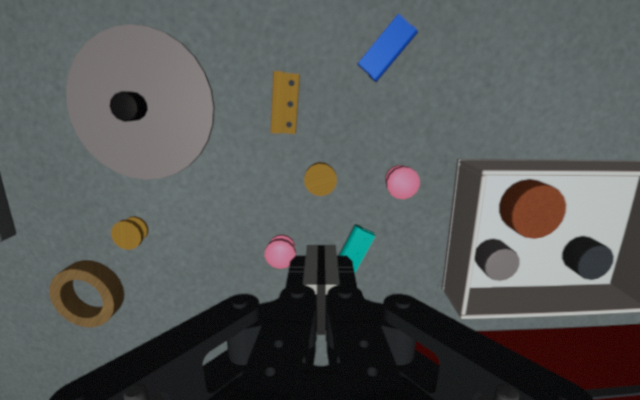

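Knob R still stands at (0.5006,-0.3618), pixel (320,180); the pads slid over its dome because I was too high. I'll go lower and let the arm settle before closing.

step_arm([
  [[0,0,0],[-0.004,0,0.03],0.3],
  [[0,0,0],[-0.004,0,0.07],0.3],
  [[0,0,0],[-0.004,0,0.11],0.3],
  [[0,0,0],[-0.004,0,0.14],0.3],
  [[0,0,0],[-0.004,0,0.16],0.3],
  [[0,0,0],[-0.004,0,0.172],0.3],
  [[0,0,0],[-0.004,0,0.177],0.3],
  [[0,0,0],[-0.004,0,0.177],0.3],
])

```text
time: 4.35
eef_pos: [0.5005, -0.3609, 0.0267]
tool_rot: [-3.141, 0.0, 0.003]
force: [0.2, -0.3, -0.5]
width: 0.0597
gripper_force: 0.0
```

step_arm([
  [[0,0,0],[0,0,0],0.3],
  [[0,0,0],[0,0,0],0.3],
  [[0,0,0],[0,0,0],0.3],
  [[0,0,0],[0,0,0],0.3],
  [[0,0,0],[0,0,0],0.3],
  [[0,0,0],[0,0,0],0.3],
  [[0,0,0],[0,0,0],0.3],
  [[0,0,0],[0,0,0],0.3],
])

```text
time: 5.02
eef_pos: [0.5012, -0.3614, 0.0283]
tool_rot: [3.141, -0.0, 0.0]
force: [-0.4, -0.1, -0.1]
width: 0.0598
gripper_force: 0.0
```

step_arm([
  [[0,0,0],[0,0,0.002],0.3],
  [[0,0,0],[0,0,0.003],0.4],
  [[0,0,0],[0,0,0.003],0.6],
  [[0,0,0],[0,0,0.003],1],
  [[0,0,0],[0,0,0.003],1],
  [[0,0,0],[0,0,0.003],1],
  [[0,0,0],[0,0,0.003],1],
  [[0,0,0],[0,0,0.003],1],
], squeeze=60)

```text
time: 5.68
eef_pos: [0.5018, -0.3616, 0.026]
tool_rot: [3.14, -0.0, 0.002]
force: [-0.8, 0.5, 9.3]
width: 0.0002
gripper_force: 4.5
```

step_arm([
  [[0,0,0],[0,0,0],1],
  [[0,0,0],[0,0,-0.01],1],
  [[0,0,0],[0,0,-0.03],1],
  [[0,0,0],[0,0,-0.06],1],
  [[0,0,0],[0,0,-0.1],1],
  [[0,0,0],[0,0,-0.14],1],
  [[0,0,0],[0,0,-0.18],1],
  [[0,0,0],[0,0,-0.18],1],
])

```text
time: 6.35
eef_pos: [0.5038, -0.3633, 0.2134]
tool_rot: [3.135, -0.001, 0.015]
force: [-0.1, -1.1, 0.3]
width: 0.0002
gripper_force: 0.0
```

Run:
```python
from h import *
brass('w5'); brass('w6')
```

```text
[ 270   69   28   62 1442] [ 0.5761 -0.3278  0.022 ] [ 0.576  -0.3267  0.0108]
[304 160  32  32 812] [ 0.5009 -0.3627  0.022 ] [ 0.5019 -0.3627  0.0264]
[112 214  36  32 836] [ 0.4421 -0.1544  0.022 ] [ 0.4436 -0.1567  0.0258]
[  51  265   64   58 1544] [ 0.3601 -0.0813  0.022 ] [ 0.3453 -0.0621 -0.0009]
6.4 [ 0.5028 -0.3625  0.2101] [ 3.1363e+00 -9.0000e-04  1.1100e-02] -6.008835846301788e-05
[ 270   67   29   63 1470] [ 0.5758 -0.3276  0.022 ] [ 0.5758 -0.3265  0.0107]
[305 159  32  33 830] [ 0.5006 -0.3625  0.022 ] [ 0.5015 -0.3624  0.0261]
[111 214  36  32 844] [ 0.4416 -0.1539  0.022 ] [ 0.4431 -0.1562  0.0256]
[  50  265   64   59 1559] [ 0.3595 -0.0808  0.022 ] [ 0.3448 -0.0617 -0.0005]
6.45 [ 0.5017 -0.3617  0.2076] [ 3.1385e+00 -6.0000e-04  5.7000e-03] 4.3773192079369495e-05
```

View pics/w6.png

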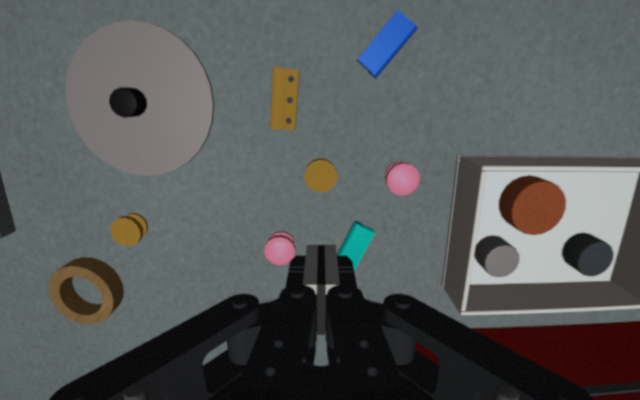

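Run:
```python
from h import *
im,de,p=load('w6')
for dz in(0,.006,.025): print(dz,proj('wrist',[[.5017,-.3617,.2076-dz]],p))
print(dpt('wrist',[(321,250),(321,256),(321,270),(321,280),(321,320)],de,p).round(4))
s=monitor.read_state();Rm=R.from_rotvec(s['tool_rot']).as_matrix();print(Rm.round(3));T=p[2];print((Rm.T@(T[:3,3]-np.array(s['eef_pos']))).round(4)); print((Rm.T@T[:3,:3]).round(3))
it,dt,pt=snap('top','top1'); print(proj('top',[[.5017,-.3617,.2]],pt))
cv2.imwrite('pics/t1c.png',cv2.resize(it[170:290,370:500],(0,0),fx=5,fy=5)[:,:,::-1])
isd,ds,ps=snap('side','side1'); print(proj('side',[[.5017,-.3617,.1826],[.5006,-.362,.02]],ps))
cv2.imwrite('pics/s1c.png',cv2.resize(isd[150:400,250:500],(0,0),fx=2,fy=2)[:,:,::-1])
```

```text
0 [[320.54145597 259.14722988]]
0.006 [[320.47938901 253.58791302]]
0.025 [[320.30810195 238.23155175]]
[[ 0.5122 -0.3619  0.2193]
 [ 0.5123 -0.3618  0.2254]
 [ 0.512  -0.3617  0.2367]
 [ 0.5128 -0.3617  0.2456]
 [ 0.4968 -0.3617  0.2475]]
[[ 1.    -0.     0.004]
 [-0.    -1.    -0.003]
 [ 0.004  0.003 -1.   ]]
[ 0.0754 -0.0002 -0.1454]
[[-0.001  0.956  0.295]
 [ 1.     0.002 -0.002]
 [-0.003  0.295 -0.956]]
[[441.1859233  220.24964207]]
[[352.17109488 285.59912458]
 [349.7428894  338.52696232]]
```

View pics/s1c.png

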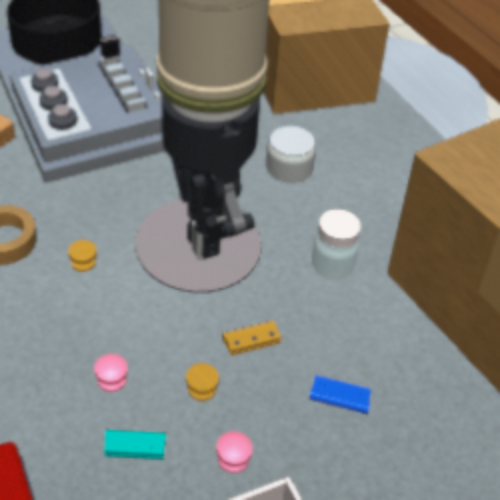

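The side crop shows the closed tips at about (205,253), but the stated overhang puts them at (204,271). So the tips stand roughly 30 mm higher than stated, and I'll measure that offset.

Run:
```python
from h import *
im,de,p=load('w6')
px=[(321,y) for y in range(238,262,2)]; P=dpt('wrist',px,de,p); print([(a[1],P[i,0].round(3),P[i,2].round(3),im[a[1],a[0]].tolist()) for i,a in enumerate(px)])
im,de,p=load('side1')
# dark finger pixels near (352,276)
for y in range(266,290,2):
    q=dpt('side',[(352,y)],de,p)[0].round(3); print(y,q,im[y,352])
s=monitor.read_state(); print(s['eef_pos'],s['joints'])
```

```text
[(238, np.float64(0.422), np.float64(0.001), [96, 105, 105]), (240, np.float64(0.419), np.float64(0.0), [101, 111, 110]), (242, np.float64(0.577), np.float64(0.353), [105, 114, 113]), (244, np.float64(0.414), np.float64(0.0), [80, 87, 87]), (246, np.float64(0.512), np.float64(0.216), [20, 20, 20]), (248, np.float64(0.512), np.float64(0.218), [9, 12, 11]), (250, np.float64(0.512), np.float64(0.219), [9, 12, 10]), (252, np.float64(0.512), np.float64(0.222), [11, 10, 7]), (254, np.float64(0.513), np.float64(0.224), [10, 7, 7]), (256, np.float64(0.512), np.float64(0.225), [10, 8, 9]), (258, np.float64(0.512), np.float64(0.227), [15, 16, 14]), (260, np.float64(0.513), np.float64(0.23), [10, 8, 10])]
266 [ 0.489 -0.384  0.26 ] [30 31 33]
268 [ 0.488 -0.388  0.259] [37 38 41]
270 [ 0.494 -0.374  0.239] [31 32 33]
272 [ 0.494 -0.375  0.235] [31 34 36]
274 [ 0.495 -0.373  0.227] [34 35 37]
276 [ 0.494 -0.375  0.224] [29 30 33]
278 [ 0.495 -0.374  0.219] [49 49 50]
280 [ 0.572 -0.212  0.014] [149 142 144]
282 [ 0.569 -0.219  0.016] [160 152 155]
284 [ 0.567 -0.224  0.015] [161 153 155]
286 [ 0.565 -0.229  0.014] [161 153 155]
288 [ 0.561 -0.237  0.017] [161 152 155]
[ 0.50059017 -0.36085501  0.20473443] [ 0.52704134  0.49881614  0.00762852  1.88189763 -0.00422521  0.76117839
 -1.03415049]
```

step_arm([
  [[0,0,0],[0,0,0.03],0.3],
  [[0,0,0],[0,0,0.07],0.3],
  [[0,0,0],[0,0,0.11],0.3],
  [[0,0,0],[0,0,0.14],0.3],
  [[0,0,0],[0,0,0.16],0.3],
  [[0,0,0],[0,0,0.175],0.3],
  [[0,0,0],[0,0,0.182],0.3],
  [[0,0,0],[0,0,0.185],0.3],
])

```text
time: 7.22
eef_pos: [0.4998, -0.3605, 0.0176]
tool_rot: [-3.14, 0.0, 0.006]
force: [-0.3, -0.6, -0.8]
width: 0.0596
gripper_force: 0.0
```

step_arm([
  [[0,0,0],[0,0,0.001],0.3],
  [[0,0,0],[0,0,0.002],0.3],
  [[0,0,0],[0,0,0.003],0.3],
  [[0,0,0],[0,0,0.004],0.3],
  [[0,0,0],[0,0,0.005],0.3],
  [[0,0,0],[0,0,0.005],0.3],
  [[0,0,0],[0,0,0.005],0.3],
  [[0,0,0],[0,0,0.005],0.3],
])

```text
time: 7.88
eef_pos: [0.5013, -0.3615, 0.0153]
tool_rot: [3.14, -0.0, 0.001]
force: [0.9, 0.3, -0.3]
width: 0.0596
gripper_force: 0.0
```

Run:
```python
from h import *
brass('w7'); s=monitor.read_state(); print(s['force'],s['moment'])
a,b,c=snap('side','side2'); cv2.imwrite('pics/s2c.png',cv2.resize(a[230:370,270:430],(0,0),fx=4,fy=4)[:,:,::-1])
w=cv2.imread('pics/w7.png'); cv2.imwrite('pics/c7.png',np.vstack([w[100:400,120:520],cv2.resize(a[250:370,290:450],(400,300))[:,:,::-1]]))
```

```text
[ 213   19   64  147 8087] [ 0.5772 -0.33    0.022 ] [ 0.5773 -0.3278  0.0122]
[299 222  52  19 352] [ 0.5195 -0.3622  0.022 ] [ 0.5169 -0.3623  0.0157]
[ 289  233   73   67 3812] [ 0.5013 -0.3626  0.022 ] [ 0.5031 -0.3626  0.0253]
7.9333 [ 0.5013 -0.3615  0.0153] [ 3.1404e+00 -3.0000e-04  7.0000e-04] 0.05960679061848575
[ 0.3389193  -0.10756751 -0.70116285] [-0.00470064  0.00926521  0.00591789]
```

View pics/c7.png

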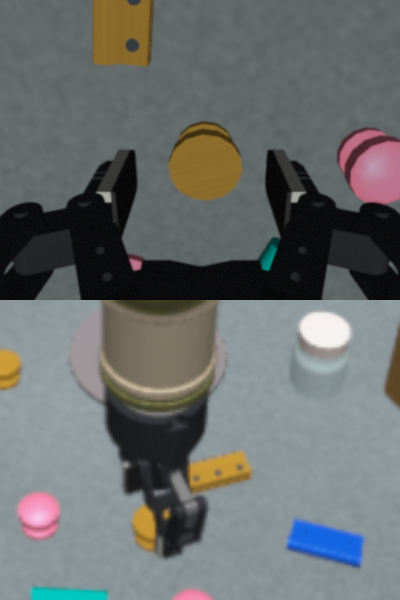

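Run:
```python
from h import *
im,de,p=load('w7')
for x in (244,248,252,388,392,396):
    P=dpt('wrist',[(x,y) for y in range(242,290,4)],de,p); print(x,[tuple(q.round(3)) for q in P if q[2]>.008 and q[2]<.2][:3])
P=dpt('wrist',np.argwhere(np.ones((400,640)))[:,::-1],de,p).reshape(400,640,3)
g=im.max(2); m=(g<60)&(P[...,2]>.012)&(P[...,2]<.1); m[:235]=0
print(np.percentile(P[m][:,2],[1,3,5,10]), m.sum())
```

```text
244 [(np.float64(0.511), np.float64(-0.327), np.float64(0.024)), (np.float64(0.511), np.float64(-0.328), np.float64(0.029)), (np.float64(0.511), np.float64(-0.329), np.float64(0.033))]
248 [(np.float64(0.511), np.float64(-0.329), np.float64(0.025)), (np.float64(0.511), np.float64(-0.329), np.float64(0.028)), (np.float64(0.511), np.float64(-0.33), np.float64(0.033))]
252 [(np.float64(0.511), np.float64(-0.33), np.float64(0.024)), (np.float64(0.51), np.float64(-0.331), np.float64(0.027)), (np.float64(0.509), np.float64(-0.331), np.float64(0.028))]
388 [(np.float64(0.51), np.float64(-0.391), np.float64(0.023)), (np.float64(0.508), np.float64(-0.391), np.float64(0.023)), (np.float64(0.507), np.float64(-0.391), np.float64(0.025))]
392 [(np.float64(0.511), np.float64(-0.392), np.float64(0.025)), (np.float64(0.511), np.float64(-0.391), np.float64(0.029)), (np.float64(0.51), np.float64(-0.391), np.float64(0.031))]
396 [(np.float64(0.511), np.float64(-0.393), np.float64(0.026)), (np.float64(0.511), np.float64(-0.393), np.float64(0.029)), (np.float64(0.511), np.float64(-0.392), np.float64(0.033))]
[0.01555128 0.02199362 0.02652965 0.03498034] 37529
```

The tips measure about z 0.022 at TCP 0.0153, so the fingers reach far less ahead than stated. I'll lower 12 mm and grip.

step_arm([
  [[0,0,0],[-0.001,0.001,0.004],0.3],
  [[0,0,0],[-0.001,0.001,0.008],0.3],
  [[0,0,0],[-0.001,0.001,0.012],0.3],
  [[0,0,0],[-0.001,0.001,0.012],0.3],
  [[0,0,0],[-0.001,0.001,0.012],0.7],
  [[0,0,0],[-0.001,0.001,0.012],1],
  [[0,0,0],[-0.001,0.001,0.012],1],
  [[0,0,0],[-0.001,0.001,0.012],1],
], squeeze=60)

```text
time: 8.65
eef_pos: [0.5002, -0.3624, 0.0034]
tool_rot: [3.141, -0.0, 0.0]
force: [-0.5, 0.4, 2.3]
width: 0.0312
gripper_force: 59.2
```

step_arm([
  [[0,0,0],[0,0,0],1],
  [[0,0,0],[0,0,-0.01],1],
  [[0,0,0],[0,0,-0.03],1],
  [[0,0,0],[0,0,-0.06],1],
  [[0,0,0],[0,0,-0.1],1],
  [[0,0,0],[0,0,-0.14],1],
  [[0,0,0],[0,0,-0.18],1],
  [[0,0,0],[0,0,-0.2],1],
])

```text
time: 9.32
eef_pos: [0.5012, -0.3631, 0.2087]
tool_rot: [3.138, -0.001, 0.008]
force: [0.8, -1.1, -0.8]
width: 0.0314
gripper_force: 59.5
```

step_arm([
  [[0,0,0],[0,-0.03,0],1],
  [[0,0,0],[0,-0.07,0],1],
  [[0,0,0],[0,-0.11,0],1],
  [[0,0,0],[0,-0.15,0],1],
  [[0,0,0],[0,-0.19,0],1],
  [[0,0,0],[0,-0.23,0],1],
  [[0,0,0],[0,-0.27,0],1],
  [[0,0,0],[0,-0.31,0],1],
])

```text
time: 9.98
eef_pos: [0.4997, -0.0505, 0.2035]
tool_rot: [3.141, -0.001, 0.002]
force: [0.4, 0.0, -1.2]
width: 0.031
gripper_force: 59.5
```

step_arm([
  [[0,0,0],[0,-0.04,0],1],
  [[0,0,0],[0,-0.08,0],1],
  [[0,0,0],[0,-0.12,0],1],
  [[0,0,0],[0,-0.16,0],1],
  [[0,0,0],[0,-0.2,0],1],
  [[0,0,0],[0,-0.24,0],1],
  [[0,0,0],[0,-0.28,-0.02],1],
  [[0,0,0],[0,-0.32,-0.04],1],
])

```text
time: 10.65
eef_pos: [0.4991, 0.264, 0.2401]
tool_rot: [3.14, 0.001, -0.002]
force: [0.8, -0.4, -0.5]
width: 0.0309
gripper_force: 59.6
```

Run:
```python
from h import *
import time
for i in range(5): snap('wrist','x') 
im,de,p=snap('wrist','w8'); s=monitor.read_state(); print(s['time'],s['eef_pos'],s['tool_rot'],s['width'],s['gripper_force'])
P=dpt('wrist',np.argwhere(np.ones((400,640)))[:,::-1],de,p).reshape(400,640,3)
m=(abs(P[...,2]-.102)<.006)&(np.hypot(P[...,0]-.531,P[...,1]-.271)<.085)&(np.hypot(P[...,0]-.531,P[...,1]-.271)>.055)
q=P[m]; print(len(q),np.median(q[:,2])); A=np.c_[2*q[:,:2],np.ones(len(q))]
for i in range(3):
    sol=np.linalg.lstsq(A,(q[:,:2]**2).sum(1),rcond=None)[0]; rad=np.sqrt(sol[2]+sol[:2]@sol[:2]); e=abs(np.hypot(*(q[:,:2]-sol[:2]).T)-rad); k=e<2*np.median(e)+.001; q=q[k];A=A[k]
print(sol[:2],rad,len(q))
```

```text
10.95 [0.49998478 0.26084242 0.23965436] [ 3.13959218e+00 -2.04698162e-03 -4.56201541e-04] 0.03115715920154672 59.608259262749925
2981 0.10146767996548206
[0.53016961 0.27169852] 0.06909320033582603 2981
```

View pics/w8.png

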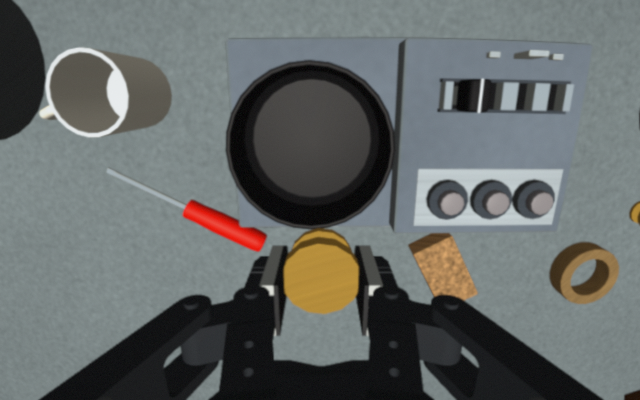

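Knob R is held at pixel (320,272), with the bowl centred near (312,140). The tall tab is at (538,54) and the slide knob at (468,95).

step_arm([
  [[0,0,0],[0,-0.011,0.02],1],
  [[0,0,0],[0,-0.011,0.05],1],
  [[0,0,0],[0,-0.011,0.08],1],
  [[0,0,0],[0,-0.011,0.11],1],
  [[0,0,0],[0,-0.011,0.14],1],
  [[0,0,0],[0,-0.011,0.16],1],
  [[0,0,0],[0,-0.011,0.175],1],
  [[0,0,0],[0,-0.011,0.178],1],
])

```text
time: 11.62
eef_pos: [0.4992, 0.2703, 0.059]
tool_rot: [3.137, -0.004, -0.006]
force: [-0.3, 0.1, -0.8]
width: 0.031
gripper_force: 59.6
```

Run:
```python
from h import *
s=monitor.read_state(); print(s['force'],s['eef_pos'])
im,de,p=load('w8')
P=dpt('wrist',np.argwhere(np.ones((400,640)))[:,::-1],de,p).reshape(400,640,3)
m=(P[...,2]>.10)&(P[...,2]<.12); m[:,:430]=0;m[150:]=0; q=P[m]; print('knob',len(q),np.percentile(q,[5,50,95],axis=0).round(4)) 
m=((P[...,2]>.066)&(P[...,2]<.095)); m[:,:430]=0;m[66:]=0
c,l,st,ce=cv2.connectedComponentsWithStats(m.astype(np.uint8))
for i in range(1,c):
    if st[i,4]>8: print('tab',st[i],P[l==i].mean(0).round(4),P[l==i][:,2].max())
hsv=cv2.cvtColor(im,cv2.COLOR_RGB2HSV)
g=cv2.medianBlur(cv2.cvtColor(im,cv2.COLOR_RGB2GRAY),3)
m=((P[...,2]>.073)&(P[...,2]<.09)); m[:,:420]=0;m[:165]=0;m[225:]=0;m[:,570:]=0
c,l,st,ce=cv2.connectedComponentsWithStats(m.astype(np.uint8))
for i in range(1,c):
    if st[i,4]>40: print('key',st[i],np.median(P[l==i],axis=0).round(4),((P[l==i].min(0)+P[l==i].max(0))/2).round(4))
con=P[(abs(P[...,2]-.061)<.004)]; con=con[(con[:,1]<.19)&(con[:,1]>-.02)&(con[:,0]>.42)&(con[:,0]<.65)]
print('console',cv2.minAreaRect(con[:,:2].astype(np.float32)*1000),con[:,2].mean())
```

```text
[-0.31072611  0.11955454 -0.7523331 ] [0.4991953  0.27034303 0.05900533]
knob 901 [[0.5634 0.1308 0.1031]
 [0.5748 0.1405 0.1124]
 [0.5866 0.1464 0.114 ]]
tab [488  51  12   7  59] [0.6114 0.1077 0.0676] 0.06908637898802433
tab [516  50  33   9 231] [0.6108 0.0802 0.0813] 0.08783538257698675
tab [552  54  12   6  62] [0.6112 0.0475 0.068 ] 0.07041806435426706
key [482 189  28  26 532] [0.4771 0.0941 0.0815] [0.4749 0.09   0.0783]
key [524 188  30  27 546] [0.477  0.0497 0.0814] [0.4764 0.045  0.0784]
key [436 190  28  26 526] [0.4768 0.1388 0.0816] [0.4743 0.1354 0.0784]
console ((530.6646118164062, 97.11567687988281), (189.83822631835938, 180.47010803222656), 0.25401079654693604) 0.060146513526275695
```

step_arm([
  [[0,0,0],[0,0,0],0.45],
  [[0,0,0],[0,0,0],0.45],
  [[0,0,0],[0,0,0],0.45],
  [[0,0,0],[0,0,-0.01],0.45],
  [[0,0,0],[0,0,-0.04],0.45],
  [[0,0,0],[0,0,-0.08],0.45],
  [[0,0,0],[0,0,-0.12],0.45],
  [[0,0,0],[0,0,-0.15],0.45],
])

```text
time: 12.28
eef_pos: [0.5007, 0.2735, 0.2166]
tool_rot: [-3.14, 0.001, -0.005]
force: [1.1, 0.8, -0.4]
width: 0.0471
gripper_force: 0.0
```

step_arm([
  [[0,0,0],[0,0.035,0],0.4],
  [[0,0,0],[0,0.07,0],0.3],
  [[0,0,0],[-0.005,0.11,0],0.3],
  [[0,0,0],[-0.01,0.15,0],0.3],
  [[0,0,0],[-0.02,0.19,0],0.3],
  [[0,0,0],[-0.03,0.23,0],0.3],
  [[0,0,0],[-0.04,0.27,0],0.3],
  [[0,0,0],[-0.04,0.3,0],0.3],
])

```text
time: 12.95
eef_pos: [0.4576, -0.0298, 0.2137]
tool_rot: [3.14, -0.003, 0.001]
force: [0.4, 0.3, 0.1]
width: 0.0598
gripper_force: 0.0
```

Run:
```python
from h import *
brass('w9');brass('w9');brass('w9')
```

```text
[ 596   24   38   63 1454] [ 0.5743 -0.3175  0.022 ] [ 0.5755 -0.3256  0.0126]
[  0 121  30  37 851] [0.496  0.2943 0.022 ] [0.5003 0.2556 0.062 ]
[422 172  32  32 785] [ 0.4405 -0.1512  0.022 ] [ 0.4419 -0.1494  0.027 ]
[ 157  208   73   83 2965] [0.3741 0.111  0.022 ] [0.3779 0.1075 0.0302]
[ 337  226   65   64 1387] [ 0.3636 -0.0764  0.022 ] [ 0.3519 -0.0797 -0.0011]
13.0 [ 0.4585 -0.0349  0.2138] [ 3.1378e+00 -1.1500e-02  2.3000e-03] 0.05953314848045611
[ 586   23   39   63 1531] [ 0.574  -0.3142  0.022 ] [ 0.5753 -0.3228  0.0117]
[  0 126  13  35 327] [0.4922 0.2982 0.022 ] [0.4972 0.2581 0.0624]
[412 172  34  32 854] [ 0.4404 -0.1472  0.022 ] [ 0.4416 -0.1457  0.0265]
[ 148  209   76   85 3196] [0.3708 0.1153 0.022 ] [0.3744 0.1119 0.0295]
[ 328  227   68   63 1656] [ 0.3613 -0.0747  0.022 ] [ 3.50e-01 -7.74e-02  1.00e-04]
13.05 [ 0.4594 -0.0317  0.2138] [ 3.1391 -0.0119  0.0035] 0.05942262678379046
[ 588   24   40   63 1543] [ 0.5744 -0.3133  0.022 ] [ 0.5757 -0.3223  0.0113]
[  0 126  16  36 447] [0.4924 0.3004 0.022 ] [0.4977 0.2586 0.0641]
[414 173  35  32 854] [ 0.4405 -0.1467  0.022 ] [ 0.4413 -0.1457  0.0249]
[ 150  210   75   85 3100] [0.3715 0.1164 0.022 ] [0.3753 0.1129 0.0299]
[ 330  228   68   63 1569] [ 0.3619 -0.0728  0.022 ] [ 0.3509 -0.0755  0.0006]
13.1 [ 0.4601 -0.0291  0.2137] [ 3.1403 -0.0082  0.004 ] 0.059629534248459924
```

View pics/w9.png

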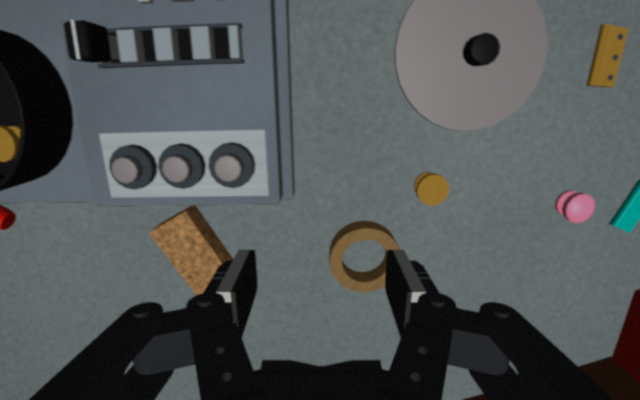

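Knob R is in the bowl, at pixel (8,140). Knob L, at (432,188), is next.

step_arm([
  [[0,0,0],[-0.01,0.03,0.01],0.3],
  [[0,0,0],[-0.02,0.06,0.03],0.3],
  [[0,0,0],[-0.02,0.09,0.06],0.3],
  [[0,0,0],[-0.02,0.115,0.09],0.3],
  [[0,0,0],[-0.02,0.121,0.12],0.3],
  [[0,0,0],[-0.02,0.121,0.145],0.3],
  [[0,0,0],[-0.02,0.121,0.16],0.3],
  [[0,0,0],[-0.02,0.121,0.16],0.3],
])

```text
time: 13.77
eef_pos: [0.4401, -0.1464, 0.0502]
tool_rot: [-3.141, -0.002, 0.004]
force: [-1.0, 1.0, -0.1]
width: 0.0599
gripper_force: 0.0
```

Run:
```python
from h import *
brass('w10');brass('w10');brass('w10')
```

```text
[627   0  13  42 354] [ 0.5518 -0.3007  0.022 ] [ 0.5549 -0.314   0.0073]
[ 298  202   60   63 2851] [ 0.4407 -0.1494  0.022 ] [ 0.4425 -0.1493  0.0261]
[244 314  37  56 948] [ 0.3688 -0.1092  0.022 ] [ 0.3715 -0.1099  0.0251]
[170 368  30  28 452] [ 0.3338 -0.0553  0.022 ] [ 0.3365 -0.0566  0.0245]
13.8167 [ 0.4404 -0.1465  0.0516] [-3.1416e+00 -2.3000e-03  2.6000e-03] 0.059584568867231
[624   0  16  43 468] [ 0.5525 -0.3015  0.022 ] [ 0.5552 -0.3126  0.0098]
[ 298  201   60   63 2809] [ 0.4408 -0.1494  0.022 ] [ 0.4427 -0.1493  0.0263]
[244 313  37  57 970] [ 0.3684 -0.1094  0.022 ] [ 0.3712 -0.1101  0.0252]
[172 367  28  28 424] [ 0.3339 -0.0553  0.022 ] [ 0.3372 -0.0569  0.0251]
13.8667 [ 0.4408 -0.1468  0.0526] [ 3.1411e+00  2.2000e-03 -1.0000e-04] 0.059590515245519574
[622   0  18  45 586] [ 0.553  -0.3023  0.022 ] [ 0.5559 -0.3146  0.0084]
[ 298  202   59   62 2770] [ 0.4408 -0.1494  0.022 ] [ 0.4423 -0.1493  0.0256]
[245 313  36  57 971] [ 0.3682 -0.1095  0.022 ] [ 0.3707 -0.1101  0.0248]
[172 367  28  27 415] [ 0.334  -0.0553  0.022 ] [ 0.3372 -0.0569  0.025 ]
13.9167 [ 0.441  -0.1471  0.0531] [3.1407e+00 1.9000e-03 1.9000e-03] 0.05975019747976964
```

step_arm([
  [[0,0,0],[0,0.002,0.02],0.3],
  [[0,0,0],[0,0.002,0.04],0.3],
  [[0,0,0],[0,0.002,0.05],0.3],
  [[0,0,0],[0,0.002,0.05],0.3],
  [[0,0,0],[0,0.002,0.05],0.6],
  [[0,0,0],[0,0.002,0.05],1],
  [[0,0,0],[0,0.002,0.05],1],
  [[0,0,0],[0,0.002,0.05],1],
], squeeze=60)

```text
time: 14.58
eef_pos: [0.4415, -0.15, 0.0038]
tool_rot: [3.139, 0.001, 0.005]
force: [1.2, -0.3, 6.5]
width: 0.0312
gripper_force: 59.6
```

step_arm([
  [[0,0,0],[0,0,0],1],
  [[0,0,0],[0,0,-0.01],1],
  [[0,0,0],[0,0,-0.03],1],
  [[0,0,0],[0,0,-0.06],1],
  [[0,0,0],[0,0,-0.1],1],
  [[0,0,0],[0,0,-0.14],1],
  [[0,0,0],[0,0,-0.18],1],
  [[0,0,0],[0.03,-0.02,-0.2],1],
])

```text
time: 15.25
eef_pos: [0.4654, -0.1341, 0.2066]
tool_rot: [3.137, -0.012, -0.003]
force: [0.8, -1.5, -3.3]
width: 0.0314
gripper_force: 59.9
```

step_arm([
  [[0,0,0],[0.01,-0.035,0],1],
  [[0,0,0],[0.02,-0.07,0],1],
  [[0,0,0],[0.03,-0.105,0],1],
  [[0,0,0],[0.04,-0.14,0],1],
  [[0,0,0],[0.05,-0.175,0],1],
  [[0,0,0],[0.06,-0.21,0],1],
  [[0,0,0],[0.07,-0.245,0],1],
  [[0,0,0],[0.08,-0.28,0],1],
])

```text
time: 15.92
eef_pos: [0.55, 0.1525, 0.2029]
tool_rot: [3.141, 0.001, 0.001]
force: [0.7, 0.4, -0.7]
width: 0.0313
gripper_force: 59.4
```

step_arm([
  [[0,0,0],[0.01,-0.035,0],1],
  [[0,0,0],[0.01,-0.07,0],1],
  [[0,0,0],[0.01,-0.1,0],1],
  [[0,0,0],[0.01,-0.119,0],1],
  [[0,0,0],[0.01,-0.12,0],1],
  [[0,0,0],[0.01,-0.12,0],1],
  [[0,0,0],[0.01,-0.12,0],1],
  [[0,0,0],[0.01,-0.12,0],1],
])

```text
time: 16.58
eef_pos: [0.5603, 0.2687, 0.202]
tool_rot: [3.139, -0.002, 0.0]
force: [-0.2, -0.6, -1.1]
width: 0.0315
gripper_force: 59.4
```

Held. Lower to 0.06, release, then back up and over to the hinge.

step_arm([
  [[0,0,0],[0.001,-0.003,0.03],1],
  [[0,0,0],[0.001,-0.003,0.06],1],
  [[0,0,0],[0.001,-0.003,0.09],1],
  [[0,0,0],[0.001,-0.003,0.12],1],
  [[0,0,0],[0.001,-0.003,0.135],1],
  [[0,0,0],[0.001,-0.003,0.14],1],
  [[0,0,0],[0.001,-0.003,0.14],1],
  [[0,0,0],[0.001,-0.003,0.14],1],
])

```text
time: 17.25
eef_pos: [0.5618, 0.2728, 0.0626]
tool_rot: [3.141, -0.002, 0.001]
force: [0.4, -0.8, -1.1]
width: 0.0314
gripper_force: 59.5
```

step_arm([
  [[0,0,0],[0,0,0],0.45],
  [[0,0,0],[0,0,0],0.45],
  [[0,0,0],[0,0,0],0.45],
  [[0,0,0],[0,0,-0.01],0.45],
  [[0,0,0],[0,0,-0.04],0.45],
  [[0,0,0],[0,0,-0.08],0.45],
  [[0,0,0],[0,0,-0.12],0.45],
  [[0,0,0],[0,0,-0.15],0.45],
])

```text
time: 17.92
eef_pos: [0.5614, 0.2739, 0.216]
tool_rot: [-3.141, -0.0, -0.004]
force: [0.2, -0.1, -0.3]
width: 0.0467
gripper_force: 0.0
```

step_arm([
  [[0,0,0],[0,0.03,0],0.45],
  [[0,0,0],[0,0.07,0],0.45],
  [[0,0,0],[0,0.11,0],0.45],
  [[0,0,0],[0,0.15,0],0.45],
  [[0,0,0],[0,0.19,0],0.45],
  [[0,0,0],[0,0.23,0],0.45],
  [[0,0,0],[0,0.27,0],0.45],
  [[0,0,0],[0,0.31,0],0.45],
])

```text
time: 18.58
eef_pos: [0.5609, -0.0385, 0.2134]
tool_rot: [3.14, 0.0, 0.002]
force: [1.5, -0.1, -0.4]
width: 0.0472
gripper_force: 0.0
```

step_arm([
  [[0,0,0],[0,0.03,0],0.45],
  [[0,0,0],[0,0.07,0],0.45],
  [[0,0,0],[0,0.11,0],0.45],
  [[0,0,0],[0,0.15,0],0.45],
  [[0,0,0],[0,0.19,0],0.45],
  [[0,0,0],[0,0.23,0],0.45],
  [[0,0,0],[0,0.25,0],0.45],
  [[0,0,0],[0,0.25,0],0.45],
])

```text
time: 19.25
eef_pos: [0.5598, -0.2933, 0.2128]
tool_rot: [3.138, -0.012, -0.0]
force: [0.4, -0.4, 0.2]
width: 0.0471
gripper_force: 0.0
```

Run:
```python
from h import *
for i in range(5): snap('wrist','w11')
im,de,p=snap('wrist','w11'); s=monitor.read_state(); print(np.round(s['eef_pos'],4),np.round(s['tool_rot'],4),s['width'])
def rect(im,n,p,box,z):
    m=cv2.inRange(cv2.cvtColor(im,cv2.COLOR_RGB2HSV),(12,110,70),(30,255,255)); mm=np.zeros_like(m); x0,y0,x1,y1=box; mm[y0:y1,x0:x1]=m[y0:y1,x0:x1]
    cs,_=cv2.findContours(mm,cv2.RETR_EXTERNAL,cv2.CHAIN_APPROX_NONE); c=max(cs,key=cv2.contourArea)
    q=plane(n,c[:,0].astype(float),z,p)[:,:2].astype(np.float32); print(cv2.boundingRect(c),cv2.minAreaRect(q*1000))
rect(im,'wrist',p,(200,20,440,240),.011)
it,dt,pt=snap('top','top2'); h=cv2.inRange(cv2.cvtColor(it,cv2.COLOR_RGB2HSV),(12,110,60),(30,255,255))[185:245,215:275]
c,l,s,ce=cv2.connectedComponentsWithStats(h); print([(s[i,4],ce[i]+[215,185],dpt('top',[ce[i]+[215,185]],dt,pt).round(3)) for i in range(1,c) if s[i,4]>15])
```

```text
[ 0.5615 -0.2849  0.2129] [3.1409e+00 3.6000e-03 1.0000e-03] 0.047174033933614246
(346, 126, 31, 58) ((575.8428955078125, -326.1503601074219), (25.835975646972656, 59.26860427856445), 84.85740661621094)
[(np.int32(84), array([243.3452381 , 206.02380952]), array([[0.559, 0.272, 0.071]])), (np.int32(83), array([244.62650602, 223.62650602]), array([[0.499, 0.27 , 0.062]]))]
```

step_arm([
  [[0,0,0.05],[0.014,0.03,0.02],0.45],
  [[0,0,0.089],[0.014,0.041,0.055],0.45],
  [[0,0,0.089],[0.014,0.041,0.09],0.45],
  [[0,0,0.089],[0.014,0.041,0.12],0.45],
  [[0,0,0.089],[0.014,0.041,0.15],0.45],
  [[0,0,0.089],[0.014,0.041,0.165],0.45],
  [[0,0,0.089],[0.014,0.041,0.165],0.45],
  [[0,0,0.089],[0.014,0.041,0.165],0.45],
])

```text
time: 20.27
eef_pos: [0.5753, -0.3267, 0.0471]
tool_rot: [3.138, -0.138, -0.002]
force: [0.2, 1.0, 0.6]
width: 0.0471
gripper_force: 0.0
```

Run:
```python
from h import *
brass('w12');brass('w12');brass('w12');
go((.5758,-.326,.006,-5.1))
```

```text
[ 299  177   46   99 4039] [ 0.5831 -0.3269  0.022 ] [ 0.5788 -0.3265  0.0112]
20.3167 [ 0.576  -0.3272  0.0482] [ 3.1376e+00 -1.3820e-01  1.3000e-03] 0.046669269344148515
[ 298  177   46   99 3998] [ 0.5829 -0.3269  0.022 ] [ 0.5782 -0.3265  0.0104]
20.3667 [ 0.5763 -0.3276  0.0488] [ 3.137e+00 -1.387e-01  3.100e-03] 0.04683736527513115
[ 298  178   45   98 3937] [ 0.5828 -0.3268  0.022 ] [ 0.5787 -0.3264  0.0118]
20.4167 [ 0.5763 -0.3279  0.0491] [ 3.1366 -0.1393  0.0039] 0.04698032297458279
[0.0018, -0.0026, 0.0002] [-0.0008, -0.0019, 0.0431]
```

step_arm([
  [[0,0,0],[0,-0.002,0.02],0.45],
  [[0,0,0],[0,-0.002,0.035],0.45],
  [[0,0,0],[0,-0.002,0.043],0.45],
  [[0,0,0],[0,-0.002,0.043],0.45],
  [[0,0,0],[0,-0.002,0.043],0.6],
  [[0,0,0],[0,-0.002,0.043],1],
  [[0,0,0],[0,-0.002,0.043],1],
  [[0,0,0],[0,-0.002,0.043],1],
], squeeze=60)

```text
time: 21.08
eef_pos: [0.5761, -0.3263, 0.0058]
tool_rot: [3.137, -0.14, 0.003]
force: [-0.9, 0.9, 7.3]
width: 0.0237
gripper_force: 59.5
```

step_arm([
  [[0,0,0],[0,0,0],1],
  [[0,0,0],[0,0,-0.01],1],
  [[0,0,0],[0,0,-0.03],1],
  [[0,0,0],[0,0,-0.06],1],
  [[0,0,0],[0,0,-0.1],1],
  [[0,0,0],[0,0,-0.14],1],
  [[0,0,0],[0,0,-0.18],1],
  [[0,0,0],[0,0,-0.2],1],
])

```text
time: 21.75
eef_pos: [0.5767, -0.3261, 0.2105]
tool_rot: [3.135, -0.14, 0.009]
force: [1.3, 0.2, -0.2]
width: 0.0237
gripper_force: 59.1
```

step_arm([
  [[0,0,0],[-0.006,-0.03,0],1],
  [[0,0,0],[-0.013,-0.07,0],1],
  [[0,0,0],[-0.02,-0.11,0],1],
  [[0,0,0],[-0.026,-0.15,0],1],
  [[0,0,0],[-0.032,-0.19,0],1],
  [[0,0,0],[-0.039,-0.23,0],1],
  [[0,0,0],[-0.046,-0.27,0],1],
  [[0,0,0],[-0.052,-0.31,0],1],
])

```text
time: 22.42
eef_pos: [0.5504, -0.0106, 0.2051]
tool_rot: [3.137, -0.14, 0.002]
force: [0.5, -0.1, -0.5]
width: 0.0237
gripper_force: 59.1
```

step_arm([
  [[0,0,0],[-0.006,-0.035,0],1],
  [[0,0,-0.03],[-0.012,-0.07,0],1],
  [[0,0,-0.06],[-0.018,-0.11,0],1],
  [[0,0,-0.088],[-0.024,-0.15,0],1],
  [[0,0,-0.088],[-0.03,-0.19,0],1],
  [[0,0,-0.088],[-0.036,-0.23,0],1],
  [[0,0,-0.088],[-0.042,-0.265,0],1],
  [[0,0,-0.088],[-0.046,-0.282,0],1],
])

```text
time: 23.08
eef_pos: [0.5292, 0.2784, 0.2051]
tool_rot: [-3.139, -0.006, -0.002]
force: [0.4, 0.7, 0.0]
width: 0.0235
gripper_force: 59.1
```

step_arm([
  [[0,0,0],[0,0,0],1],
  [[0,0,0],[0,0,0],1],
  [[0,0,0],[0,0,0],1],
  [[0,0,0],[0,0,0],1],
  [[0,0,0],[0,0,0.03],1],
  [[0,0,0],[0,0,0.06],1],
  [[0,0,0],[0,0,0.08],1],
  [[0,0,0],[0,0,0.08],1],
])

```text
time: 23.75
eef_pos: [0.5292, 0.2696, 0.1203]
tool_rot: [3.137, -0.005, -0.008]
force: [-0.9, -0.7, -0.9]
width: 0.0239
gripper_force: 59.1
```

Run:
```python
from h import *
for i in range(3): snap('wrist','w13')
snap('wrist','w13');go((.530,.2717,.072,0)); s=monitor.read_state(); print(np.round(s['eef_pos'],4),s['width'],s['gripper_force'])
```

```text
[0.0002, -0.0018, -0.0021] [-0.0014, 0.0008, 0.0532]
[0.5313 0.2725 0.1252] 0.02375220581884346 59.0830135345459
```

View pics/w13.png

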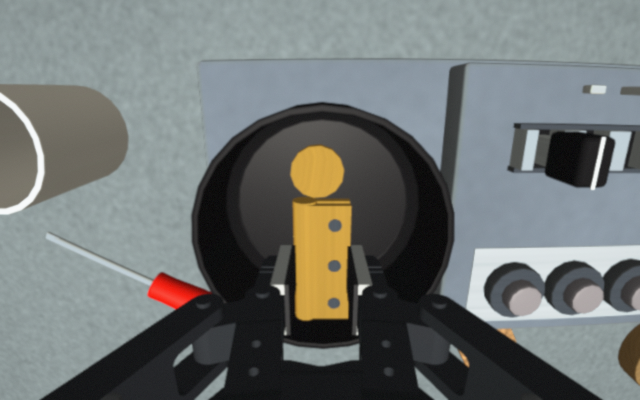

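The hinge is held over the bowl, spanning pixels (322,200) to (322,320), with a knob visible at (317,172). Lower and release.

step_arm([
  [[0,0,0],[-0.001,0.001,0.015],1],
  [[0,0,0],[-0.001,0.001,0.03],1],
  [[0,0,0],[-0.001,0.001,0.042],1],
  [[0,0,0],[-0.001,0.001,0.05],1],
  [[0,0,0],[-0.001,0.001,0.052],1],
  [[0,0,0],[-0.001,0.001,0.052],1],
  [[0,0,0],[-0.001,0.001,0.052],1],
  [[0,0,0],[-0.001,0.001,0.052],0.55],
])

```text
time: 24.62
eef_pos: [0.53, 0.2718, 0.0727]
tool_rot: [3.141, -0.002, 0.002]
force: [-0.5, 0.8, 0.2]
width: 0.0345
gripper_force: 0.0
```

step_arm([
  [[0,0,0],[0,0,0],0.5],
  [[0,0,0],[0,0,0],0.5],
  [[0,0,0],[0,0,0],0.5],
  [[0,0,0],[0,0,-0.005],0.5],
  [[0,0,0],[0,0,-0.02],0.5],
  [[0,0,0],[0,0,-0.05],0.5],
  [[0,0,0],[0,0,-0.09],0.5],
  [[0,0,0],[0,0,-0.13],0.5],
])

```text
time: 25.28
eef_pos: [0.5287, 0.2714, 0.203]
tool_rot: [3.14, -0.001, -0.003]
force: [-0.2, 0.6, 0.3]
width: 0.0428
gripper_force: 0.0
```

step_arm([
  [[0,0,0],[0,0.03,0],0.5],
  [[0,0,0],[0,0.07,0],0.5],
  [[0,0,0],[0,0.11,0],0.5],
  [[0,0,0],[0,0.15,0],0.5],
  [[0,0,0],[0,0.19,0],0.5],
  [[0,0,0],[0,0.23,0],0.5],
  [[0,0,0],[0,0.27,0],0.5],
  [[0,0,0],[0,0.31,0],0.5],
])

```text
time: 25.95
eef_pos: [0.5287, -0.0402, 0.2026]
tool_rot: [3.14, -0.001, 0.001]
force: [1.1, -0.3, -0.1]
width: 0.0429
gripper_force: 0.0
```

step_arm([
  [[0,0,0],[0.01,0.03,0],0.5],
  [[0,0,0],[0.02,0.06,0],0.5],
  [[0,0,0],[0.025,0.09,0],0.5],
  [[0,0,0],[0.025,0.11,0],0.5],
  [[0,0,0],[0.025,0.12,0],0.5],
  [[0,0,0],[0.025,0.12,0],0.5],
  [[0,0,0],[0.025,0.12,0],0.5],
  [[0,0,0],[0.025,0.12,0],0.5],
])

```text
time: 26.62
eef_pos: [0.5539, -0.1564, 0.2025]
tool_rot: [3.141, 0.001, 0.001]
force: [-0.5, 0.6, -0.1]
width: 0.0427
gripper_force: 0.0
```

```bash
cat >> h.py <<'E'
def grip_c(fn):
    """lid grip top centre: dark blob with depth z near grip top; returns centre by flange circle too"""
    im,de,p=snap('wrist',fn); P=dpt('wrist',np.argwhere(np.ones((400,640)))[:,::-1],de,p).reshape(400,640,3)
    near=np.hypot(P[...,0]-.574,P[...,1]+.182)<.085
    g=P[near&(abs(P[...,2]-.041)<.0025)]; f=P[near&(abs(P[...,2]-.013)<.0035)]
    print('grip',len(g),((g.min(0)+g.max(0))/2).round(4),np.median(g,axis=0).round(4),'flange z',np.median(f[:,2]).round(4),cv2.minEnclosingCircle(f[:,:2].astype(np.float32)*1000))
E
python3 - <<'E'
from h import *
for i in range(3): snap('wrist','x')
grip_c('w14'); s=monitor.read_state(); print(np.round(s['eef_pos'],4),np.round(s['tool_rot'],4),s['width'])
it,dt,pt=snap('top','top3'); h=cv2.inRange(cv2.cvtColor(it,cv2.COLOR_RGB2HSV),(12,110,60),(30,255,255))[180:250,210:280]
c,l,s,ce=cv2.connectedComponentsWithStats(h); 
q=dpt('top',np.argwhere(h>0)[:,::-1]+[210,180],dt,pt); print(len(q),q.min(0).round(3),q.max(0).round(3))
a=cv2.resize(it[180:250,205:285],(0,0),fx=5,fy=5); cv2.imwrite('pics/tb.png',np.hstack([a,cv2.resize(load('w14')[0],(560,350))])[:,:,::-1])
E
```

```text
grip 663 [ 0.5754 -0.1798  0.0407] [ 0.5757 -0.1799  0.0407] flange z 0.0129 ((575.181640625, -180.32713317871094), 76.33326721191406)
[ 0.5541 -0.157   0.2024] [3.1408e+00 1.4000e-03 6.0000e-04] 0.042825111887820504
229 [0.484 0.008 0.035] [0.576 0.29  1.537]
```

View pics/tb.png

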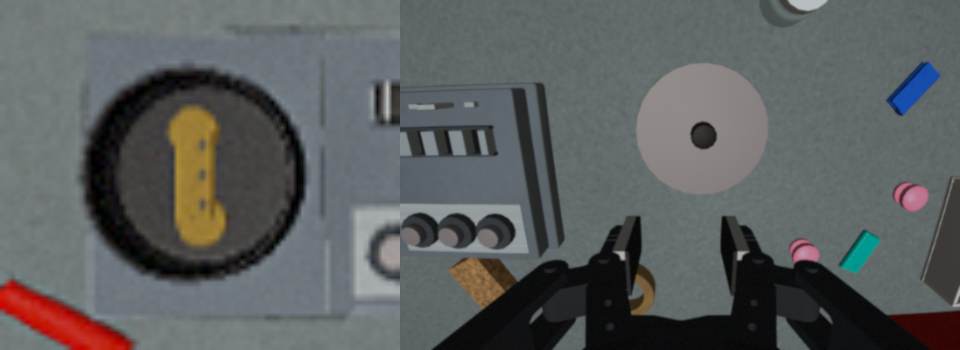

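The hinge lies flat across both knobs in the bowl and no brass is left on the table. Now the lid, with its grip at (703,135) in the right half.

step_arm([
  [[0,0,0],[0.01,0.012,0.02],0.4],
  [[0,0,0],[0.021,0.024,0.05],0.4],
  [[0,0,0],[0.021,0.024,0.08],0.4],
  [[0,0,0],[0.021,0.024,0.11],0.4],
  [[0,0,0],[0.021,0.024,0.13],0.4],
  [[0,0,0],[0.021,0.024,0.13],0.4],
  [[0,0,0],[0.021,0.024,0.13],0.4],
  [[0,0,0],[0.021,0.024,0.13],0.4],
])

```text
time: 27.53
eef_pos: [0.5757, -0.1822, 0.0734]
tool_rot: [3.14, -0.001, 0.002]
force: [0.5, 0.3, 0.6]
width: 0.051
gripper_force: 0.0
```

Run:
```python
from h import *
for i in range(3): snap('wrist','x')
grip_c('w15'); go((.5753,-.180,.026,0)); s=monitor.read_state(); print(np.round(s['eef_pos'],4),np.round(s['tool_rot'],4),s['width'])
```

```text
grip 1615 [ 0.5751 -0.1799  0.0408] [ 0.576  -0.1799  0.0407] flange z 0.0129 ((574.9012451171875, -180.1283416748047), 76.20222473144531)
[0.0017, -0.0024, -0.0013] [-0.0005, -0.0028, 0.0477]
[ 0.5757 -0.1828  0.0737] [ 3.1399e+00 -2.1000e-03  3.8000e-03] 0.05149643169261989
```

step_arm([
  [[0,0,0],[0,-0.003,0.015],0.4],
  [[0,0,0],[0,-0.003,0.03],0.4],
  [[0,0,0],[0,-0.003,0.042],0.4],
  [[0,0,0],[0,-0.003,0.047],0.4],
  [[0,0,0],[0,-0.003,0.047],0.4],
  [[0,0,0],[0,-0.003,0.047],0.5],
  [[0,0,0],[0,-0.003,0.047],0.7],
  [[0,0,0],[0,-0.003,0.047],1],
], squeeze=80)

```text
time: 28.4
eef_pos: [0.5754, -0.1797, 0.0263]
tool_rot: [3.14, -0.002, 0.002]
force: [0.5, -1.2, 2.0]
width: 0.0247
gripper_force: 78.5
```

step_arm([
  [[0,0,0],[0,0,0],1],
  [[0,0,0],[0,0,0],1],
  [[0,0,0],[0,0,0],1],
  [[0,0,0],[0,0,0],1],
  [[0,0,0],[0,0,-0.005],1],
  [[0,0,0],[0,0,-0.015],1],
  [[0,0,0],[0,0,-0.03],1],
  [[0,0,0],[0,0,-0.04],1],
])

```text
time: 29.07
eef_pos: [0.5752, -0.1796, 0.0669]
tool_rot: [3.14, -0.002, 0.001]
force: [-0.2, 0.1, -1.9]
width: 0.0253
gripper_force: 78.7
```

step_arm([
  [[0,0,0],[0,0,-0.02],1],
  [[0,0,0],[0,0,-0.05],1],
  [[0,0,0],[0,0,-0.08],1],
  [[0,0,0],[0,0,-0.11],1],
  [[0,0,0],[0,0,-0.13],1],
  [[0,0,0],[0,0,-0.13],1],
  [[0,0,0],[0,0,-0.13],1],
  [[0,0,0],[0,0,-0.13],1],
])

```text
time: 29.73
eef_pos: [0.5742, -0.1796, 0.1949]
tool_rot: [3.14, -0.002, -0.001]
force: [-0.7, 0.7, -2.4]
width: 0.0248
gripper_force: 78.8
```

Run:
```python
from h import *
s=monitor.read_state(); print(np.round(s['eef_pos'],4),np.round(s['tool_rot'],4),s['width'],s['gripper_force'],s['force'])
for n in('wrist','side'):
    im,de,p=snap(n,'y'+n); P=dpt(n,np.argwhere(np.ones((400,640)))[:,::-1],de,p).reshape(400,640,3); h=cv2.cvtColor(im,cv2.COLOR_RGB2HSV)
    m=(P[...,2]>.14)&(P[...,2]<.23)&(np.hypot(P[...,0]-.575,P[...,1]+.18)<.08)&(im.min(2)>100)&(h[...,1]<60)
    q=P[m]; A=np.c_[q[:,:2]-[.575,-.18],np.ones(len(q))]; sol=np.linalg.lstsq(A,q[:,2],rcond=None)[0]; e=abs(A@sol-q[:,2]); k=e<.004; sol=np.linalg.lstsq(A[k],q[k,2],rcond=None)[0]
    print(n,m.sum(),k.sum(),'slopes',sol.round(4),cv2.minEnclosingCircle(q[k,:2].astype(np.float32)*1000))
```

```text
[ 0.5742 -0.1796  0.1949] [ 3.1404e+00 -2.3000e-03 -8.0000e-04] 0.024771354331616285 78.79806876182556 [-0.69973224  0.67643051 -2.39779265]
wrist 47057 47057 slopes [-0.0024 -0.0004  0.1814] ((573.74853515625, -178.73287963867188), 76.04438781738281)
side 2175 2129 slopes [-0.0011  0.0046  0.1832] ((574.6506958007812, -179.0843963623047), 77.36280059814453)
```

step_arm([
  [[0,0,0],[-0.002,-0.02,0],1],
  [[0,0,0],[-0.006,-0.055,0],1],
  [[0,0,0],[-0.01,-0.09,0],1],
  [[0,0,0],[-0.014,-0.125,0],1],
  [[0,0,0],[-0.018,-0.16,0],1],
  [[0,0,0],[-0.022,-0.195,0],1],
  [[0,0,0],[-0.026,-0.23,0],1],
  [[0,0,0],[-0.03,-0.265,0],1],
])

```text
time: 30.5
eef_pos: [0.5442, 0.0872, 0.1938]
tool_rot: [3.14, -0.002, -0.003]
force: [0.4, -0.2, -2.3]
width: 0.0246
gripper_force: 78.9
```

step_arm([
  [[0,0,0],[-0.004,-0.035,0],1],
  [[0,0,0],[-0.008,-0.07,0],1],
  [[0,0,0],[-0.012,-0.105,0],1],
  [[0,0,0],[-0.014,-0.14,0],1],
  [[0,0,0],[-0.014,-0.165,0],1],
  [[0,0,0],[-0.014,-0.18,0],1],
  [[0,0,0],[-0.014,-0.186,0],1],
  [[0,0,0],[-0.014,-0.186,0],1],
])

```text
time: 31.17
eef_pos: [0.5311, 0.2722, 0.1939]
tool_rot: [3.14, 0.001, -0.002]
force: [-0.7, -0.8, -2.1]
width: 0.0249
gripper_force: 79.0
```

Run:
```python
from h import *
for i in range(4): imaging.capture('wrist')
s=monitor.read_state(); print(np.round(s['eef_pos'],4),np.round(s['tool_rot'],4),s['width'],s['gripper_force'],s['force'])
for n in('wrist','top'):
    im,de,p=snap(n,'z'+n); P=dpt(n,np.argwhere(np.ones((400,640)))[:,::-1],de,p).reshape(400,640,3); h=cv2.cvtColor(im,cv2.COLOR_RGB2HSV)
    m=(P[...,2]>.14)&(P[...,2]<.23)&(np.hypot(P[...,0]-.53,P[...,1]-.271)<.085)&(im.min(2)>100)&(h[...,1]<60)
    q=P[m]
    if len(q)<20: continue
    A=np.c_[q[:,:2]-[.53,.27],np.ones(len(q))]; sol=np.linalg.lstsq(A,q[:,2],rcond=None)[0]; k=abs(A@sol-q[:,2])<.004
    print(n,m.sum(),k.sum(),'slopes',sol.round(4),cv2.minEnclosingCircle(q[k,:2].astype(np.float32)*1000))
```

```text
[0.5318 0.2693 0.1945] [ 3.1391e+00 -5.9000e-03 -4.0000e-04] 0.024827134093875946 78.96076798439026 [-0.49763498  0.38893234 -1.84886793]
wrist 47097 47096 slopes [-0.0019 -0.002   0.181 ] ((531.3876342773438, 269.9619140625), 76.05221557617188)
top 687 576 slopes [-0.0018 -0.0042  0.1817] ((537.0826416015625, 264.78997802734375), 75.3423080444336)
```

step_arm([
  [[0,0,0],[-0.001,-0.0015,0.015],1],
  [[0,0,0],[-0.001,-0.0015,0.03],1],
  [[0,0,0],[-0.001,-0.0015,0.045],1],
  [[0,0,0],[-0.001,-0.0015,0.055],1],
  [[0,0,0],[-0.001,-0.0015,0.06],1],
  [[0,0,0],[-0.001,-0.0015,0.065],1],
  [[0,0,0],[-0.001,-0.0015,0.068],1],
  [[0,0,0],[-0.001,-0.0015,0.07],1],
])

```text
time: 32.13
eef_pos: [0.5307, 0.2731, 0.1248]
tool_rot: [3.141, -0.002, 0.001]
force: [1.0, -0.3, -1.4]
width: 0.0248
gripper_force: 79.0
```

step_arm([
  [[0,0,0],[0,0,0],1],
  [[0,0,0],[0,0,0],1],
  [[0,0,0],[0,0,0.001],1],
  [[0,0,0],[0,0,0.002],1],
  [[0,0,0],[0,0,0.003],1],
  [[0,0,0],[0,0,0.004],1],
  [[0,0,0],[0,0,0.004],1],
  [[0,0,0],[0,0,0.004],1],
])

```text
time: 32.8
eef_pos: [0.5304, 0.2731, 0.1207]
tool_rot: [3.141, -0.002, 0.0]
force: [0.3, -0.7, -1.4]
width: 0.0248
gripper_force: 79.0
```

step_arm([
  [[0,0,0],[0,0.001,0.0005],1],
  [[0,0,0],[0,0.001,0.001],1],
  [[0,0,0],[0,0.001,0.0015],1],
  [[0,0,0],[0,0.001,0.002],1],
  [[0,0,0],[0,0.001,0.002],1],
  [[0,0,0],[0,0.001,0.002],1],
  [[0,0,0],[0,0.001,0.002],1],
  [[0,0,0],[0,0.001,0.002],1],
])

```text
time: 33.47
eef_pos: [0.5305, 0.2724, 0.1203]
tool_rot: [3.141, -0.002, 0.002]
force: [-4.2, -1.7, 14.1]
width: 0.025
gripper_force: 80.7
```

Seated, with 14 N of contact. Release, rise and look.

step_arm([
  [[0,0,0],[0,0,-0.001],1],
  [[0,0,0],[0,0,-0.001],0.6],
  [[0,0,0],[0,0,-0.001],0.4],
  [[0,0,0],[0,0,-0.001],0.4],
  [[0,0,0],[0,0,-0.001],0.4],
  [[0,0,0],[0,0,-0.02],0.4],
  [[0,0,0],[0,0,-0.05],0.4],
  [[0,0,0],[0,0,-0.08],0.4],
])

```text
time: 34.13
eef_pos: [0.5298, 0.2719, 0.1987]
tool_rot: [3.14, -0.001, -0.004]
force: [0.6, 0.3, -0.5]
width: 0.0514
gripper_force: 0.0
```

step_arm([
  [[0,0,0],[0.01,0.03,-0.01],0.4],
  [[0,0,0],[0.02,0.06,-0.02],0.4],
  [[0,0,0],[0.02,0.09,-0.02],0.4],
  [[0,0,0],[0.02,0.12,-0.02],0.4],
  [[0,0,0],[0.02,0.135,-0.02],0.4],
  [[0,0,0],[0.02,0.135,-0.02],0.4],
  [[0,0,0],[0.02,0.135,-0.02],0.4],
  [[0,0,0],[0.02,0.135,-0.02],0.4],
])

```text
time: 34.8
eef_pos: [0.5503, 0.1381, 0.219]
tool_rot: [3.141, -0.001, 0.001]
force: [0.7, 0.6, 0.5]
width: 0.0513
gripper_force: 0.0
```

```bash
cat >> h.py <<'E'
def allP(n,fn):
    im,de,p=snap(n,fn); return im,dpt(n,np.argwhere(np.ones((400,640)))[:,::-1],de,p).reshape(400,640,3),p
def knob(P,p,im):
    m=(P[...,2]>.106)&(P[...,2]<.155)&(abs(P[...,0]-.575)<.03)&(P[...,1]<.17)&(P[...,1]>.0)&(im.max(2)<90); q=P[m]
    if len(q)>30:
        zt=np.percentile(q[:,2],90); t=q[abs(q[:,2]-zt)<.004]; print('knob top z',zt.round(4),'centre',((np.percentile(t,1,axis=0)+np.percentile(t,99,axis=0))/2).round(4),len(t), (np.percentile(t,99,axis=0)-np.percentile(t,1,axis=0)).round(4))
E
python3 - <<'E'
from h import *
for i in range(3): imaging.capture('wrist')
im,P,p=allP('wrist','w16'); s=monitor.read_state(); print(np.round(s['eef_pos'],4),np.round(s['tool_rot'],4),s['width'])
near=np.hypot(P[...,0]-.53,P[...,1]-.271)<.085
q=P[near&(abs(P[...,2]-.107)<.006)]; A=np.c_[q[:,:2]-[.53,.27],np.ones(len(q))]; print('lid plane',len(q),np.linalg.lstsq(A,q[:,2],rcond=None)[0].round(4),cv2.minEnclosingCircle(q[:,:2].astype(np.float32)*1000))
knob(P,p,im)
m=(abs(P[...,2]-.060)<.003)&(P[...,0]>.42)&(P[...,0]<.65)&(P[...,1]<.19)&(P[...,1]>-.01); print('console',cv2.minAreaRect(P[m][:,:2].astype(np.float32)*1000))
m=((P[...,2]>.066)&(P[...,2]<.095)&(abs(P[...,0]-.612)<.012)&(P[...,1]<.15)).astype(np.uint8)
c,l,st,ce=cv2.connectedComponentsWithStats(m)
for i in range(1,c):
    if st[i,4]>15: print('tab',((P[l==i].min(0)+P[l==i].max(0))/2).round(4),P[l==i][:,2].max().round(3))
m=((P[...,2]>.0755)&(P[...,2]<.083)&(abs(P[...,0]-.477)<.02)&(P[...,1]<.16)&(im.max(2)>90)).astype(np.uint8)
c,l,st,ce=cv2.connectedComponentsWithStats(m)
for i in range(1,c):
    if st[i,4]>40: print('key',((P[l==i].min(0)+P[l==i].max(0))/2).round(4),np.median(P[l==i][:,2]))
E
```

```text
[0.5501 0.1384 0.2188] [3.1411e+00 1.0000e-03 1.0000e-04] 0.05094838093880888
lid plane 22777 [-0.0011  0.0002  0.1068] ((530.4072875976562, 272.9848327636719), 76.54183959960938)
knob top z 0.1135 centre [0.5761 0.1376 0.1122] 626 [0.0249 0.0168 0.0045]
console ((530.6881103515625, 97.19698333740234), (188.92919921875, 179.9417266845703), 0.17160166800022125)
tab [0.6112 0.1069 0.068 ] 0.07
tab [0.6115 0.0771 0.0774] 0.088
tab [0.6115 0.0475 0.0677] 0.069
key [0.4757 0.1367 0.0814] 0.08175338969047202
key [0.4757 0.0953 0.0816] 0.08180132484356878
key [0.4757 0.0464 0.0815] 0.08186017232895593
```

View pics/w16.png

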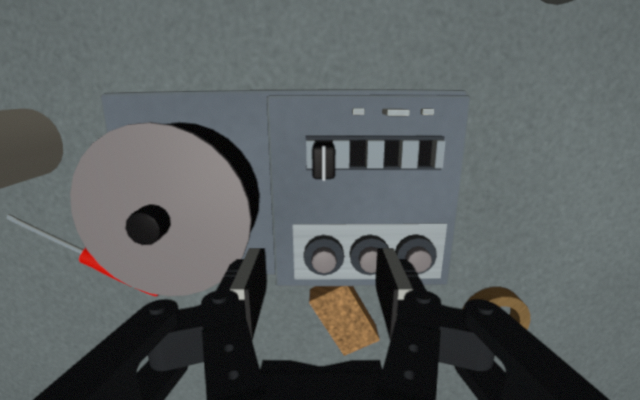

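The lid sits flat, flange top at z 0.107, centred near (0.5304,0.273). The slide knob is at pixel (323,160). The tall tab at (397,112) stands at the third notch, y 0.077.

step_arm([
  [[0,0,0],[0.013,0,0.02],0.55],
  [[0,0,0],[0.026,0.001,0.04],0.55],
  [[0,0,0],[0.026,0.001,0.06],0.55],
  [[0,0,0],[0.026,0.001,0.075],0.55],
  [[0,0,0],[0.026,0.001,0.075],0.55],
  [[0,0,0],[0.026,0.001,0.075],0.55],
  [[0,0,0],[0.026,0.001,0.075],0.55],
  [[0,0,0],[0.026,0.001,0.075],0.55],
], squeeze=50)

```text
time: 35.67
eef_pos: [0.5768, 0.1366, 0.145]
tool_rot: [3.141, -0.001, 0.003]
force: [0.2, 0.1, 0.3]
width: 0.0382
gripper_force: 0.0
```

Run:
```python
from h import *
for i in range(2): imaging.capture('wrist')
im,P,p=allP('wrist','w17'); s=monitor.read_state(); print(np.round(s['eef_pos'],4),np.round(s['tool_rot'],4),s['width']); knob(P,p,im)
```

```text
[0.5767 0.1362 0.1449] [ 3.1409e+00 -2.0000e-03  2.6000e-03] 0.03830610971238371
knob top z 0.153 centre [0.5765 0.1371 0.152 ] 335 [0.0205 0.0613 0.0059]
```

step_arm([
  [[0,0,0],[0,-0.001,0.015],0.55],
  [[0,0,0],[0,-0.001,0.03],0.55],
  [[0,0,0],[0,-0.001,0.04],0.55],
  [[0,0,0],[0,-0.001,0.045],0.55],
  [[0,0,0],[0,-0.001,0.045],0.6],
  [[0,0,0],[0,-0.001,0.045],0.7],
  [[0,0,0],[0,-0.001,0.045],0.8],
  [[0,0,0],[0,-0.001,0.045],1],
], squeeze=50)

```text
time: 36.48
eef_pos: [0.5766, 0.1372, 0.0996]
tool_rot: [3.141, -0.002, 0.002]
force: [-0.0, 0.2, 0.9]
width: 0.0168
gripper_force: 50.8
```

step_arm([
  [[0,0,0],[0,0,0],1],
  [[0,0,0],[0,0,0],1],
  [[0,0,0],[0,0,0],1],
  [[0,0,0],[0,0,-0.005],1],
  [[0,0,0],[0,0,-0.01],1],
  [[0,0,0],[0,0,-0.015],1],
  [[0,0,0],[0,0,-0.02],1],
  [[0,0,0],[0,0,-0.021],1],
])

```text
time: 37.15
eef_pos: [0.5765, 0.137, 0.1208]
tool_rot: [3.141, -0.002, 0.001]
force: [1.0, 1.1, -3.5]
width: 0.0167
gripper_force: 50.2
```

Run:
```python
from h import *
imaging.capture('wrist')
im,P,p=allP('wrist','w18'); s=monitor.read_state(); print(np.round(s['eef_pos'],4),np.round(s['tool_rot'],4),s['width'],s['force'])
m=(abs(P[...,0]-.577)<.02)&(abs(P[...,1]-.137)<.007)&(P[...,2]>.1)&(P[...,2]<.15);q=P[m];print(len(q),np.percentile(q[:,2],[5,25,50,75,95]))
```

```text
[0.5764 0.137  0.1203] [ 3.1408e+00 -2.0000e-03  1.1000e-03] 0.016359862552852572 [ 1.09925241  1.00261165 -3.44008591]
2270 [0.1137936  0.13065215 0.13341397 0.13405728 0.13472579]
```

step_arm([
  [[0,0,0],[0,0.008,0],1],
  [[0,0,0],[0,0.018,0],1],
  [[0,0,0],[0,0.028,0],1],
  [[0,0,0],[0,0.038,0],1],
  [[0,0,0],[0,0.048,0],1],
  [[0,0,0],[0,0.056,0],1],
  [[0,0,0],[0,0.06,0],1],
  [[0,0,0],[0,0.06,0],1],
])

```text
time: 37.92
eef_pos: [0.5765, 0.0752, 0.12]
tool_rot: [3.14, -0.005, 0.001]
force: [4.0, -1.0, -3.1]
width: 0.0162
gripper_force: 50.2
```

Run:
```python
from h import *
for i in range(3): imaging.capture('wrist')
s=monitor.read_state(); print(np.round(s['eef_pos'],4),np.round(s['tool_rot'],4),s['width'],s['force'])
im,P,p=allP('wrist','w19');m=(abs(P[...,0]-.577)<.02)&(abs(P[...,1]-.077)<.006)&(P[...,2]>.1)&(P[...,2]<.15);q=P[m];print(len(q),np.percentile(q[:,2],[5,25,50,75,95]))
```

```text
[0.5764 0.0772 0.1201] [ 3.1408e+00 -1.6000e-03  9.0000e-04] 0.01684954841166527 [ 3.74265145 -0.41517187 -3.31361833]
1931 [0.1137179  0.13016691 0.13297363 0.1335747  0.13424583]
```

Exactly at 0.0772. Lower into the notch.

step_arm([
  [[0,0,0],[0,0,0.004],1],
  [[0,0,0],[0,0,0.008],1],
  [[0,0,0],[0,0,0.012],1],
  [[0,0,0],[0,0,0.015],1],
  [[0,0,0],[0,0,0.018],1],
  [[0,0,0],[0,0,0.02],1],
  [[0,0,0],[0,0,0.0205],1],
  [[0,0,0],[0,0,0.0205],1],
])

```text
time: 38.78
eef_pos: [0.5766, 0.0776, 0.0996]
tool_rot: [3.141, -0.001, 0.001]
force: [4.0, 0.2, 3.1]
width: 0.0169
gripper_force: 50.9
```

step_arm([
  [[0,0,0],[0,0,0],0.8],
  [[0,0,0],[0,0,0],0.65],
  [[0,0,0],[0,0,0],0.55],
  [[0,0,0],[0,0,0],0.55],
  [[0,0,0],[0,0,-0.01],0.55],
  [[0,0,0],[0,0,-0.04],0.55],
  [[0,0,0],[0,0,-0.07],0.55],
  [[0,0,0],[0,0,-0.1],0.55],
])

```text
time: 39.45
eef_pos: [0.5753, 0.0771, 0.2008]
tool_rot: [3.141, -0.001, -0.003]
force: [0.1, -0.7, 0.8]
width: 0.0382
gripper_force: 0.0
```

step_arm([
  [[0,0,0],[-0.02,0,0],1],
  [[0,0,0],[-0.04,-0.02,0],1],
  [[0,0,0],[-0.06,-0.04,0],1],
  [[0,0,0],[-0.08,-0.06,0],1],
  [[0,0,0],[-0.1,-0.06,0],1],
  [[0,0,0],[-0.1,-0.06,0],1],
  [[0,0,0],[-0.1,-0.06,0],1],
  [[0,0,0],[-0.1,-0.06,0],1],
])

```text
time: 40.12
eef_pos: [0.4769, 0.1369, 0.1999]
tool_rot: [3.14, -0.003, 0.001]
force: [0.8, -1.1, -0.4]
width: 0.0003
gripper_force: 0.0
```

Run:
```python
from h import *
for i in range(3): imaging.capture('wrist')
im,P,p=allP('wrist','w20'); s=monitor.read_state(); print(np.round(s['eef_pos'],4),np.round(s['tool_rot'],4),s['width']); knob(P,p,im)
m=((P[...,2]>.0765)&(P[...,2]<.083)&(abs(P[...,0]-.476)<.02)&(P[...,1]<.16)&(im.max(2)>90)).astype(np.uint8)
c,l,st,ce=cv2.connectedComponentsWithStats(m)
for i in range(1,c):
    if st[i,4]>40: print('key',st[i],((P[l==i].min(0)+P[l==i].max(0))/2).round(4),np.median(P[l==i][:,2]))
near=np.hypot(P[...,0]-.53,P[...,1]-.271)<.085
q=P[near&(abs(P[...,2]-.107)<.006)]; A=np.c_[q[:,:2]-[.53,.27],np.ones(len(q))]; print('lid plane',len(q),np.linalg.lstsq(A,q[:,2],rcond=None)[0].round(4))
f=P[(np.hypot(P[...,0]-.476,P[...,1]-.137)<.03)&(P[...,2]>.15)&(P[...,2]<.25)]; print('tip z',np.percentile(f[:,2],[1,2,5,10]))
```

```text
[0.4769 0.1368 0.1993] [ 3.1407e+00 -3.7000e-03  2.0000e-04] 7.555982528302791e-05
knob top z 0.1136 centre [0.5754 0.0788 0.1122] 930 [0.0256 0.0171 0.0044]
key [364 179  27  27 541] [0.4756 0.0916 0.0813] 0.08182425674426147
key [419 179  27  27 510] [0.4757 0.0466 0.0813] 0.08172698313086893
key [308 180  28  26 534] [0.4753 0.1368 0.0811] 0.08174836014706449
lid plane 32730 [-5.000e-04 -1.000e-04  1.068e-01]
tip z [0.20525933 0.2064325  0.20937086 0.2135363 ]
```

View pics/w20.png

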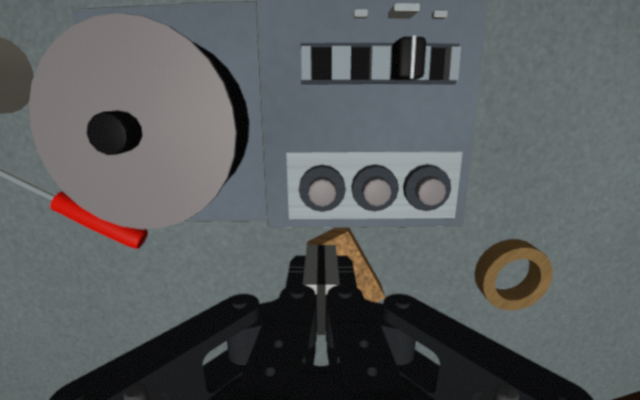

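The slide knob is fully down at (410,58), top z 0.1136, beside the tall tab at (405,8). The keys are at (322,190), (377,190) and (432,190). Next I'll press key 1 slowly, watching the force.

step_arm([
  [[0,0,0],[-0.001,0,0.02],1],
  [[0,0,0],[-0.001,0,0.045],1],
  [[0,0,0],[-0.001,0,0.07],1],
  [[0,0,0],[-0.001,0,0.09],1],
  [[0,0,0],[-0.001,0,0.105],1],
  [[0,0,0],[-0.001,0,0.11],1],
  [[0,0,0],[-0.001,0,0.11],1],
  [[0,0,0],[-0.001,0,0.11],1],
])

```text
time: 40.98
eef_pos: [0.4756, 0.1372, 0.0896]
tool_rot: [3.141, -0.002, -0.0]
force: [0.3, -0.0, -0.7]
width: -0.0
gripper_force: 0.0
```

step_arm([
  [[0,0,0],[0,0,0.001],1],
  [[0,0,0],[0,0,0.003],1],
  [[0,0,0],[0,0,0.005],1],
  [[0,0,0],[0,0,0.007],1],
  [[0,0,0],[0,0,0.009],1],
  [[0,0,0],[0,0,0.01],1],
  [[0,0,0],[0,0,0.01],1],
  [[0,0,0],[0,0,0.01],1],
])

```text
time: 41.65
eef_pos: [0.4755, 0.1371, 0.0795]
tool_rot: [3.141, -0.002, 0.001]
force: [1.4, -1.0, 2.8]
width: 0.0001
gripper_force: 1.1
```

step_arm([
  [[0,0,0],[0,0,0.001],1],
  [[0,0,0],[0,0,0.002],1],
  [[0,0,0],[0,0,0.002],1],
  [[0,0,0],[0,0,0.003],1],
  [[0,0,0],[0,0,0.003],1],
  [[0,0,0],[0,0,0.003],1],
  [[0,0,0],[0,0,0.003],1],
  [[0,0,0],[0,0,0.003],1],
])

```text
time: 42.32
eef_pos: [0.4755, 0.1371, 0.0765]
tool_rot: [3.141, -0.002, 0.001]
force: [2.1, -1.3, 2.9]
width: -0.0002
gripper_force: 1.8
```

step_arm([
  [[0,0,0],[0,0,0.001],1],
  [[0,0,0],[0,0,0.0015],1],
  [[0,0,0],[0,0,0.002],1],
  [[0,0,0],[0,0,0.002],1],
  [[0,0,0],[0,0,0.002],1],
  [[0,0,0],[0,0,0.002],1],
  [[0,0,0],[0,0,0.002],1],
  [[0,0,0],[0,0,0.002],1],
])

```text
time: 42.98
eef_pos: [0.4756, 0.1371, 0.0756]
tool_rot: [3.14, -0.002, 0.003]
force: [-0.8, -3.0, 23.3]
width: 0.0
gripper_force: 11.9
```

Key 1 bottomed out at TCP 0.0757. Keys 2 and 3 get the same motion.

step_arm([
  [[0,0,0],[0,0,-0.005],1],
  [[0,0,0],[0,0,-0.015],1],
  [[0,0,0],[0,0,-0.025],1],
  [[0,0,0],[0,0.015,-0.025],1],
  [[0,0,0],[0,0.035,-0.025],1],
  [[0,0,0],[0,0.045,-0.025],1],
  [[0,0,0],[0,0.045,-0.025],1],
  [[0,0,0],[0,0.045,-0.025],1],
])

```text
time: 43.65
eef_pos: [0.4751, 0.0921, 0.0994]
tool_rot: [3.141, -0.004, -0.0]
force: [0.1, 0.4, -0.7]
width: 0.0004
gripper_force: 0.0
```

step_arm([
  [[0,0,0],[0,0,0.006],1],
  [[0,0,0],[0,0,0.012],1],
  [[0,0,0],[0,0,0.016],1],
  [[0,0,0],[0,0,0.02],1],
  [[0,0,0],[0,0,0.022],1],
  [[0,0,0],[0,0,0.0235],1],
  [[0,0,0],[0,0,0.0245],1],
  [[0,0,0],[0,0,0.0245],1],
])

```text
time: 44.32
eef_pos: [0.4751, 0.0929, 0.0757]
tool_rot: [3.141, -0.0, 0.001]
force: [-4.7, 1.9, 17.2]
width: 0.0001
gripper_force: 8.6
```

step_arm([
  [[0,0,0],[0,0,0],1],
  [[0,0,0],[0,0,0],1],
  [[0,0,0],[0,0,0],1],
  [[0,0,0],[0,0,0],1],
  [[0,0,0],[0,0,0],1],
  [[0,0,0],[0,0,0],1],
  [[0,0,0],[0,0,0],1],
  [[0,0,0],[0,0,0],1],
])

```text
time: 44.98
eef_pos: [0.4751, 0.0929, 0.0758]
tool_rot: [3.141, -0.0, 0.002]
force: [-4.1, 1.8, 16.2]
width: 0.0001
gripper_force: 8.3
```

step_arm([
  [[0,0,0],[0,0,-0.005],1],
  [[0,0,0],[0,0,-0.015],1],
  [[0,0,0],[0,0,-0.025],1],
  [[0,0,0],[0,0.015,-0.025],1],
  [[0,0,0],[0,0.035,-0.025],1],
  [[0,0,0],[0,0.046,-0.025],1],
  [[0,0,0],[0,0.046,-0.025],1],
  [[0,0,0],[0,0.046,-0.025],1],
])

```text
time: 45.65
eef_pos: [0.4752, 0.0458, 0.0999]
tool_rot: [3.141, -0.004, 0.0]
force: [0.8, -0.1, -0.1]
width: -0.0002
gripper_force: 0.0
```

step_arm([
  [[0,0,0],[0,0,0.006],1],
  [[0,0,0],[0,0,0.012],1],
  [[0,0,0],[0,0,0.016],1],
  [[0,0,0],[0,0,0.02],1],
  [[0,0,0],[0,0,0.022],1],
  [[0,0,0],[0,0,0.0235],1],
  [[0,0,0],[0,0,0.025],1],
  [[0,0,0],[0,0,0.025],1],
])

```text
time: 46.32
eef_pos: [0.4751, 0.0468, 0.0757]
tool_rot: [3.141, -0.0, 0.001]
force: [-3.9, 1.6, 17.6]
width: -0.0002
gripper_force: 8.5
```

step_arm([
  [[0,0,0],[0,0,0],1],
  [[0,0,0],[0,0,0],1],
  [[0,0,0],[0,0,0],1],
  [[0,0,0],[0,0,0],1],
  [[0,0,0],[0,0,0],1],
  [[0,0,0],[0,0,0],1],
  [[0,0,0],[0,0,0],1],
  [[0,0,0],[0,0,0],1],
])

```text
time: 46.98
eef_pos: [0.4751, 0.0468, 0.0758]
tool_rot: [3.141, -0.0, 0.002]
force: [-4.8, 2.6, 15.8]
width: 0.0002
gripper_force: 7.9
```

step_arm([
  [[0,0,0],[0,0,-0.005],1],
  [[0,0,0],[0,0,-0.015],1],
  [[0,0,0],[0,0,-0.03],1],
  [[0,0,0],[0,0,-0.06],1],
  [[0,0,0],[0,0,-0.1],1],
  [[0,0,0],[0,0,-0.14],1],
  [[0,0,0],[0,0,-0.17],1],
  [[0,0,0],[0,0,-0.17],1],
])

```text
time: 47.65
eef_pos: [0.4774, 0.0469, 0.2503]
tool_rot: [3.141, -0.003, 0.013]
force: [1.1, 0.2, -0.3]
width: 0.0003
gripper_force: 0.0
```

Run:
```python
from h import *
for i in range(3): imaging.capture('wrist')
im,P,p=allP('wrist','w21'); s=monitor.read_state(); print(s['time'],np.round(s['eef_pos'],4)); knob(P,p,im)
near=np.hypot(P[...,0]-.53,P[...,1]-.271)<.085
q=P[near&(abs(P[...,2]-.107)<.006)]; A=np.c_[q[:,:2]-[.53,.27],np.ones(len(q))]; print('lid plane',len(q),np.linalg.lstsq(A,q[:,2],rcond=None)[0].round(4),cv2.minEnclosingCircle(q[:,:2].astype(np.float32)*1000))
it=snap('top','top9')[0]; h=cv2.inRange(cv2.cvtColor(it,cv2.COLOR_RGB2HSV),(14,130,90),(28,255,255))[180:270,340:470]; print('brass left',h.astype(bool).sum())
```

```text
47.85 [0.4746 0.0458 0.2442]
knob top z 0.1136 centre [0.5758 0.0778 0.1122] 643 [0.0249 0.0175 0.0043]
lid plane 19610 [-0.0006  0.0011  0.1068] ((529.9647216796875, 272.9254455566406), 76.9736099243164)
brass left 37
```

Run:
```python
from h import *
for f in('top0','top9'):
    h=cv2.inRange(cv2.cvtColor(load(f)[0],cv2.COLOR_RGB2HSV),(14,130,90),(28,255,255))[180:270,340:470]; q=np.argwhere(h>0)[:,::-1]+[340,180]; q=q[(q[:,0]>361)|(q[:,1]<248)]; print(f,len(q))
print(r.close_job())
```

```text
top0 232
top9 0
the job is handed in; nothing more can be done
None
```

The job is handed in: both brass knobs and the hinge are in the bowl, the lid sits flat on the rim, the slide knob is fully down in the third notch beside the tall tab, and the three keys were pressed fully down in order, but I did not re-measure the tin, jar and mug.

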